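# Line up the specimen jars by height on the display rail

### The arm

A 6-joint arm with a two-finger parallel gripper is mounted at the origin on the work surface. World frame = base frame: x ahead of the robot, y to its left, z up, the work surface at z = 0. Lengths are in m, angles in rad, forces in N, time in s.
With the tool pointing down it reaches from about 0.35 to 0.85 m from the base axis. Payload 8.1 kg.
Tool frame: the origin (TCP) lies at the very end of the fingers, on their centre line; the grasp point (between the pads) lies 19 mm behind it; z points along the fingers, y is the direction in which the jaws open and shut (so a half turn about z gives the same grasp; the last joint's range is limited). The gripper opens to 93 mm and grips with 3 to 60 N. Pads are 15 mm wide; open, the fingers measure 128 mm over their backs; the gripper's body (75 mm by 188 mm) begins 65 mm behind the grasp point.
Start: joints at [1.086, 0.13, 1.488, -0, 1.523, -0.085], TCP at [0.234, 0.553, 0.187] pointing down, gripper open.
Joint ranges: [-2.96, 2.96], [-0.89, 2.26], [0.02, 2.5], [-1.34, 4.48], [0, 2.73], [-2.66, 2.66]. Speed limits (rad/s): [2.39, 2.39, 2.79, 3.14, 3.14, 3.14].

### API

Orientations are given as a 3x3 rotation matrix whose columns are the frame's x, y, z axes.
In Python, from workcell import bot, cams gives the robot as it stands.
- The arm moves only by the tool arm_command, never from a script. Its argument "moves" is a list of rows, each a list of 4 numbers: the shift along the tool's x, y, z in cm, then the turn about the tool's z in rad. A call has 1 to 12 rows; each row shifts and turns the pose as measured when the row begins, along the tool's axes as they then stand; what a row does not reach is not made up. A row lasts 1/8 s, in which the tool goes at most 62.5 mm and 10.7 degrees, less where a joint would pass 70% of its speed; a pose out of reach is approached as far as the arm can. A call with a gripper value outside its range is refused whole. "fingers" is the closure, from 0 (fully open) to 1 (shut), set as the call begins (left out, the last holds). The fingers move at their own pace and stop on an object; the grip force is fixed at half the most. Time passes only in rows, so rows that do not move let the fingers close. It gives the time, the measured TCP pose, the force and the opening at its end, in the units of the state.
- bot.sense(): the state, without advancing time (a new reading comes with each control period).
- cams.capture(name): name is "scene" or "side" or "wrist"; returns the picture (384x512x3 uint8, blue, green, red); there is no depth.
- cams.camera_info(name): a dict with "fovy" (degrees; the focal length in pixels is half the picture's height over the tangent of half this angle, whatever the lens; pixels are square), "cx", "cy" (the principal point, pixels), "T" (4x4, takes a point from camera to world coordinates). Camera axes: x right, y up, looking along -z (the intrinsics and any distortion apply to the point x, -y, -z); pixel columns grow to the right and rows downward; lengths in m; the calibration is good to about 2 mm. A picture is of the moment at which its call begins: read the wrist's pose just before it. camera_info takes no time and is no camera call; for the wrist camera it gives the pose at the moment of the call.
- bot.close_job(): hands the job in, once; it reports no verdict.
The state is a dict: "time_s": time; "q": joint angles; "dq": joint speeds; "tau": joint torques, N m; "position": TCP position; "tool_rot": TCP orientation; "force": force on the tool from outside, world axes, zero at the start; "ft_torque": the same for the moment, N m; "grip_width": finger opening in m.
Only numpy, scipy, OpenCV 4.12 (cv2) and the standard library are available. Lean on these libraries where they do the work, as an engineer would, in place of code of your own. Each camera call takes 0.05 s, during which the arm holds its last target.

### The job

Line up the four loose white-lidded specimen jars on the white display rail in order of height, one standing centred on each round mark, with the tallest next to the upright measuring post and the shortest at the other end. Keep the jars upright all the time, and leave the little glass dish that stands among them where it is.

Things in the scene. Friction and masses are not known exactly. Their poses are not given: they have to be found in the camera images.
- jar_small: loose straight round specimen jar of clear plastic with an opaque white lid, 36 mm in diameter and 45 mm high (lid included; rigid; the top 14 mm are the lid, straight-sided for gripping), a small dry specimen visible inside; starts upright on the table. Origin: centre of the underside, z up.
- jar_medium: loose straight round specimen jar of clear plastic with an opaque white lid, 44 mm in diameter and 67 mm high (lid included; rigid; the top 14 mm are the lid, straight-sided for gripping), a small dry specimen visible inside; starts upright on the table. Origin: centre of the underside, z up.
- jar_large: loose straight round specimen jar of clear plastic with an opaque white lid, 52 mm in diameter and 91 mm high (lid included; rigid; the top 14 mm are the lid, straight-sided for gripping), a small dry specimen visible inside; starts upright on the table. Origin: centre of the underside, z up.
- jar_tallest: loose straight round specimen jar of clear plastic with an opaque white lid, 60 mm in diameter and 116 mm high (lid included; rigid; the top 14 mm are the lid, straight-sided for gripping), a small dry specimen visible inside; starts upright on the table. Origin: centre of the underside, z up.
- mark1: flat round mark, 66 mm across, grey with a dark rim, flush on the top of the fixed white display rail (a slab 460 x 85 mm, 12 mm high, turned up to 0.25 rad); the last one at the rail's -y end. The four marks lie in a straight line, 85 mm apart, in the order mark1, mark2, mark3, mark4 along +y of their frames. Origin: centre of the mark, on the rail's top surface, 12 mm above the table; z up, y along the rail, x across it.
- mark2: flat round mark, 66 mm across, grey with a dark rim, flush on the top of the fixed white display rail (a slab 460 x 85 mm, 12 mm high, turned up to 0.25 rad); next to mark1. The four marks lie in a straight line, 85 mm apart, in the order mark1, mark2, mark3, mark4 along +y of their frames. Origin: centre of the mark, on the rail's top surface, 12 mm above the table; z up, y along the rail, x across it.
- mark3: flat round mark, 66 mm across, grey with a dark rim, flush on the top of the fixed white display rail (a slab 460 x 85 mm, 12 mm high, turned up to 0.25 rad); next to mark4. The four marks lie in a straight line, 85 mm apart, in the order mark1, mark2, mark3, mark4 along +y of their frames. Origin: centre of the mark, on the rail's top surface, 12 mm above the table; z up, y along the rail, x across it.
- mark4: flat round mark, 66 mm across, grey with a dark rim, flush on the top of the fixed white display rail (a slab 460 x 85 mm, 12 mm high, turned up to 0.25 rad); the last one at the rail's +y end. The four marks lie in a straight line, 85 mm apart, in the order mark1, mark2, mark3, mark4 along +y of their frames. Origin: centre of the mark, on the rail's top surface, 12 mm above the table; z up, y along the rail, x across it.
- post: fixed upright measuring post: an aluminium scale bar 18 x 8 mm with black tick lines on a dark foot 50 x 30 mm, 140 mm high above the rail, standing on the rail at one of its two ends, 85 mm beyond the end mark there (beyond mark1 or beyond mark4: it varies). The other end has only a low dark bar, 12 mm high. Origin: centre of the underside, on the rail's top, z up.
- dish: loose shallow open glass dish, 60 mm across and 14 mm high, with two small specimens in it, on the table among the jars; to be left where it is. Origin: centre of the underside.
There are look-alikes about, which are no part of the job. Leave any purple or turquoise look-alike of the jar_small alone.

How it is judged:
By the outcome, as a careful person would: the job done as asked, in the order asked, and still so for the second after the job is handed in, with the robot touching nothing.
It also fails if it takes over 109 s, if anything falls off the work surface, if the arm or the gripper's body presses on something with over 40 N, if the wrist force passes 120 N, or if a joint passes its speed limit or range.

## Working session

There is one attempt and no reset: what is moved stays moved. The work goes in short steps, Python scripts to look and compute and a tool call to move; the robot and the scene stay as the last step left them, time stands still between calls to the robot, and variables do not carry over. Pictures are saved under pics/ and viewed, and the job is handed in when it is done.

Besides the shell and the picture viewer there is one more tool, called after "Emit:" as name(argument=value, ...) on one line, values as JSON. arm_command: Moves the arm, as the interface text tells. Its arguments: {"type":"object","properties":{"moves":{"type":"array"},"fingers":{"type":"number"}},"required":["moves"]}

```bash
ls; mkdir -p pics; python3 - <<'E'
from workcell import bot, cams
import cv2, numpy as np
s=bot.sense(); print(s['time_s'],s['position'],np.round(s['tool_rot'],3).tolist(),s['grip_width'])
for n in ['scene','side','wrist']:
    i=cams.camera_info(n); print(n,i['fovy'],i['cx'],i['cy'],np.round(i['T'],3).tolist(),[k for k in i])
    cv2.imwrite(f'pics/{n}0.png',cams.capture(n))
E
```

```text
pics
0.0 [0.23322738 0.55214152 0.18639965] [[-0.921, 0.389, -0.001], [0.389, 0.921, -0.002], [0.0, -0.002, -1.0]] 0.09316568204459305
scene 53.885362925457166 249.93661999624538 188.81691515652818 [[-0.199, -0.811, 0.55, 0.905], [0.98, -0.172, 0.101, 0.074], [0.012, 0.559, 0.829, 0.703], [0.0, 0.0, 0.0, 1.0]] ['fovy', 'cx', 'cy', 'T']
side 51.82768335429107 256.64571239209636 188.28290566950818 [[-0.999, 0.009, -0.053, 0.46], [-0.05, -0.521, 0.852, 0.82], [-0.02, 0.853, 0.521, 0.534], [0.0, 0.0, 0.0, 1.0]] ['fovy', 'cx', 'cy', 'T']
wrist 65.12058020074124 258.16626164807946 190.9156621604135 [[0.388, -0.895, -0.22, 0.172], [0.922, 0.376, 0.096, 0.578], [-0.003, -0.24, 0.971, 0.384], [0.0, 0.0, 0.0, 1.0]] ['fovy', 'cx', 'cy', 'T']
```

View pics/scene0.png

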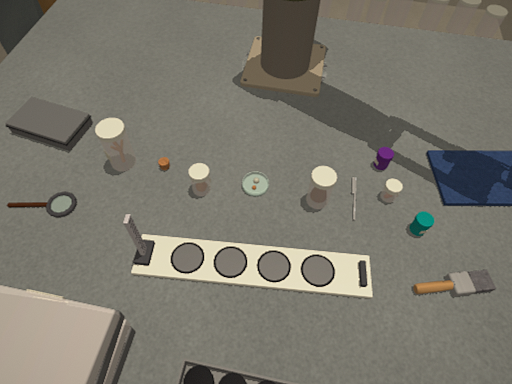

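View pics/side0.png

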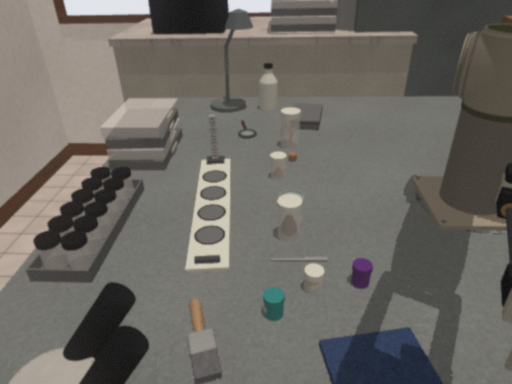

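View pics/wrist0.png

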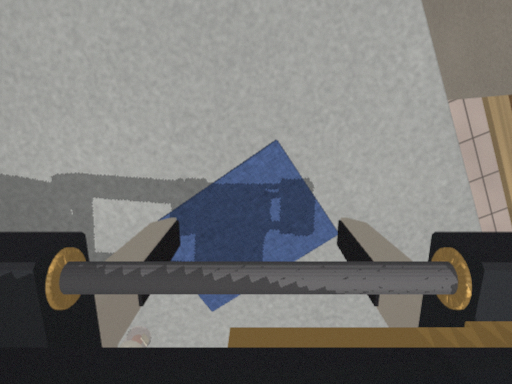

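The scene picture shows the post at the left (−y, mark1) end of the rail. The lids are at about (110,128) tallest, (199,172) medium, (323,176) large and (393,185) small, and the marks at (187,257), (230,262), (274,266), (318,270). The side view agrees, and the dish is at (255,183) in the scene view.

```bash
cat > h.py <<'E'
import numpy as np, cv2
from workcell import bot, cams
def cam(n):
    i=cams.camera_info(n); f=192/np.tan(np.radians(i['fovy'])/2); return f,i['cx'],i['cy'],np.array(i['T'])
def ray(c,u,v):
    f,cx,cy,T=c; d=np.array([(u-cx)/f,-(v-cy)/f,-1.]); d=T[:3,:3]@d; return T[:3,3],d/np.linalg.norm(d)
def onz(c,u,v,z):
    o,d=ray(c,u,v); return o+d*(z-o[2])/d[2]
def tri(r1,r2):
    (o1,d1),(o2,d2)=r1,r2
    t=np.linalg.lstsq(np.c_[d1,-d2],o2-o1,rcond=None)[0]
    a,b=o1+d1*t[0],o2+d2*t[1]; return (a+b)/2,np.linalg.norm(a-b)
def proj(c,p):
    f,cx,cy,T=c; q=T[:3,:3].T@(np.asarray(p)-T[:3,3]); return cx+f*q[0]/-q[2], cy+f*q[1]/q[2]
E
python3 - <<'E'
import cv2,numpy as np
for n,box in [('scene',(85,105,425,205)),('scene',(125,205,385,300)),('side',(180,95,340,295))]:
    im=cv2.imread(f'pics/{n}0.png'); x0,y0,x1,y1=box
    c=im[y0:y1,x0:x1]; s=min(800/(x1-x0),600/(y1-y0)); cv2.imwrite(f'pics/c_{n}_{y0}.png',cv2.resize(c,None,fx=s,fy=s,interpolation=cv2.INTER_NEAREST)); print(s)
E
```

```text
2.3529411764705883
3.076923076923077
3.0
```

```bash
python3 - <<'E'
import cv2,numpy as np
from h import *
C={n:cam(n) for n in('scene','side')}
M={}
for n in C:
    im=cv2.imread(f'pics/{n}0.png'); hsv=cv2.cvtColor(im,cv2.COLOR_BGR2HSV); g=im.min(2)
    for th in (170,190,205,220,235):
        k,l,s,c=cv2.connectedComponentsWithStats((g>th).astype('uint8'))
        print(n,th,[(s[i].tolist()) for i in range(1,k) if 30<s[i][4]<2500 and s[i][1]>90])
E
```

```text
scene 170 [[96, 118, 28, 20, 435], [189, 163, 20, 16, 248], [312, 166, 25, 20, 387], [386, 179, 16, 13, 157]]
scene 190 [[190, 164, 18, 15, 65], [313, 167, 23, 19, 103], [387, 180, 15, 11, 38]]
scene 205 []
scene 220 []
scene 235 []
side 170 [[103, 105, 22, 22, 173], [282, 108, 18, 6, 79], [271, 152, 15, 6, 68], [186, 159, 44, 110, 1747], [278, 194, 24, 13, 234], [305, 264, 19, 13, 174]]
side 190 []
side 205 []
side 220 []
side 235 []
```

View pics/c_scene_105.png

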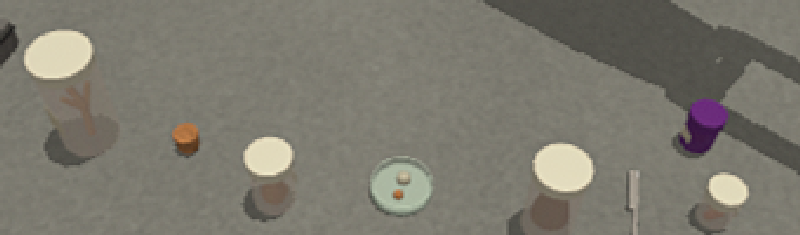

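View pics/c_side_95.png

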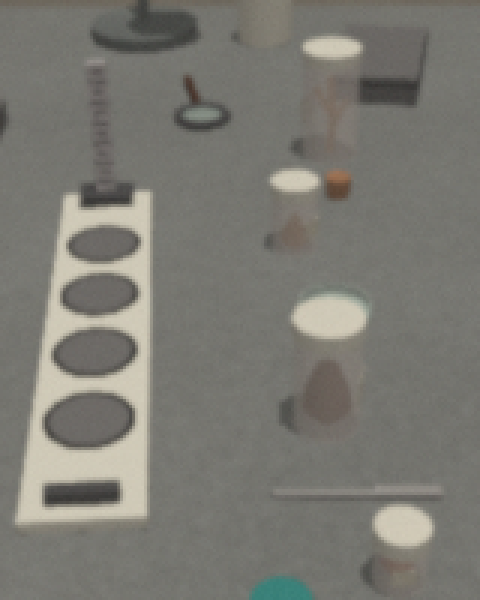

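```bash
cat > m.py <<'E'
from h import *
def blobs(im,th,roi,amin=40,inv=False):
    x0,y0,x1,y1=roi; g=im.min(2)[y0:y1,x0:x1]; g=cv2.resize(g,None,fx=4,fy=4,interpolation=cv2.INTER_LINEAR)
    m=((g<th) if inv else (g>th)).astype('uint8')
    out=[]
    for c in cv2.findContours(m,cv2.RETR_EXTERNAL,cv2.CHAIN_APPROX_NONE)[0]:
        a=cv2.contourArea(c)/16
        if a<amin: continue
        e=cv2.fitEllipse(cv2.convexHull(c)); M=cv2.moments(c)
        out.append((round((e[0][0]+.5)/4-.5+x0,2),round((e[0][1]+.5)/4-.5+y0,2),round(e[1][0]/4,1),round(e[1][1]/4,1),round(a)))
    return out
E
python3 - <<'E'
from m import *
C={n:cam(n) for n in('scene','side')}
I={n:cv2.imread(f'pics/{n}0.png') for n in C}
rs={'tallest':((85,108,135,145),(274,102,306,118)),'medium':((180,158,218,184),(262,145,294,163)),'large':((303,158,345,192),(270,185,312,210)),'small':((378,174,410,198),(298,258,330,280))}
for k,(a,b) in rs.items():
    print(k)
    for ta,tb in((165,168),(150,160)):
        A=blobs(I['scene'],ta,a);B=blobs(I['side'],tb,b)
        print(A,B)
        if A and B:
            P,e=tri(ray(C['scene'],*A[0][:2]),ray(C['side'],*B[0][:2])); print(np.round(P,4),round(e,4))
def marks(n,roi,th):
    x0,y0,x1,y1=roi; g=I[n].min(2)[y0:y1,x0:x1]; g=cv2.resize(g,None,fx=4,fy=4)
    cs,h=cv2.findContours((g>th).astype('uint8'),cv2.RETR_CCOMP,cv2.CHAIN_APPROX_NONE); o=[]
    for c,hh in zip(cs,h[0]):
        if hh[3]>=0 and cv2.contourArea(c)>16*150:
            e=cv2.fitEllipse(c);o.append((round((e[0][0]+.5)/4-.5+x0,2),round((e[0][1]+.5)/4-.5+y0,2),round(e[1][0]/4,1),round(e[1][1]/4,1)))
    return o
a=sorted(marks('scene',(125,225,380,300),130)); b=sorted(marks('side',(180,150,240,270),130),key=lambda t:t[1])
print(a);print(b)
for i in range(min(len(a),len(b))):
    P,e=tri(ray(C['scene'],*a[i][:2]),ray(C['side'],*b[i][:2])); print(np.round(P,4),round(e,4),np.round(onz(C['scene'],*a[i][:2],.012),4),np.round(onz(C['side'],*b[i][:2],.012),4))
E
```

```text
tallest
[(109.05, 127.54, 19.6, 28.6, 428)] [(290.39, 110.38, 5.5, 17.5, 71)]
[ 0.4236 -0.318   0.1137] 0.0013
[(109.07, 127.54, 20.1, 29.2, 451)] [(290.37, 110.41, 6.1, 18.3, 83)]
[ 0.4237 -0.3179  0.1137] 0.0014
medium
[(198.36, 170.69, 15.9, 20.0, 242)] [(277.96, 154.66, 6.0, 14.1, 62)]
[ 0.4597 -0.1187  0.0651] 0.0013
[(198.36, 170.68, 16.3, 20.6, 258)] [(277.96, 154.71, 6.6, 14.9, 74)]
[ 0.4596 -0.1188  0.065 ] 0.0015
large
[(323.89, 175.52, 19.6, 25.0, 376)] [(289.63, 200.18, 12.9, 23.3, 229)]
[0.4353 0.1385 0.0894] 0.0003
[(323.91, 175.52, 20.1, 25.7, 396)] [(289.67, 200.13, 13.8, 24.0, 253)]
[0.4353 0.1385 0.0895] 0.0001
small
[(393.86, 184.83, 12.1, 16.7, 153)] [(314.0, 269.81, 12.3, 18.2, 170)]
[0.394  0.2922 0.0432] 0.0012
[(393.86, 184.83, 12.6, 17.3, 166)] [(314.02, 269.8, 13.0, 18.8, 185)]
[0.394  0.2922 0.0432] 0.0011
[(187.02, 257.51, 31.1, 34.7), (230.02, 261.73, 32.1, 34.2), (273.46, 265.91, 32.2, 34.4), (317.38, 270.26, 31.7, 35.6), (362.18, 273.65, 9.1, 32.8)]
[(214.08, 175.98, 12.4, 24.7), (212.65, 192.67, 14.3, 26.6), (211.13, 212.06, 16.6, 28.8), (209.24, 234.73, 19.3, 31.4), (206.88, 259.09, 9.0, 31.8)]
[ 0.631 -0.099  0.01 ] 0.0012 [ 0.6312 -0.0988  0.012 ] [ 0.6307 -0.0948  0.012 ]
[ 0.6224 -0.0142  0.0102] 0.0013 [ 0.6226 -0.0142  0.012 ] [ 0.6223 -0.0106  0.012 ]
[0.6136 0.0705 0.0101] 0.0013 [0.6138 0.0703 0.012 ] [0.6136 0.0738 0.012 ]
[0.6051 0.1553 0.0102] 0.0012 [0.6053 0.1549 0.012 ] [0.6051 0.1581 0.012 ]
[0.5967 0.2393 0.016 ] 0.0006 [0.5946 0.2402 0.012 ] [0.5979 0.235  0.012 ]
```

Triangulated heights agree with the text to about 2 mm, and the marks come out 85 mm apart with the rail turned about 0.10 rad. I'll use one tool heading with the jaws across the rail. First I'll turn and lift, then go over the rail for a wrist check.

Emit:
arm_command(moves=[[0, 0, -1.5, 0.18], [0, 0, -1.5, 0.18], [0, 0, -1.5, 0.18], [0, 0, -1.5, 0.18], [0, 0, -1.5, 0.18], [0, 0, -1, 0.17], [0, 0, 0, 0]], fingers=0)

```text
time_s: 1.02
position: [0.2325, 0.5508, 0.2705]
tool_rot: [[-0.068, 0.998, -0.004], [0.998, 0.068, -0.007], [-0.007, -0.004, -1.0]]
force: [0.2, 0.0, 0.2]
grip_width: 0.0926
```

```bash
cat >> h.py <<'E'
Y=0.1015; X_=np.array([-np.sin(Y),np.cos(Y),0]); Y_=np.array([np.cos(Y),np.sin(Y),0])
def go(p):
    s=bot.sense(); d=np.asarray(p)-s['position']; R=np.array(s['tool_rot']); a=np.arctan2(R[1,1],R[0,1])
    print('t',round(s['time_s'],2),'pos',np.round(s['position'],4),'yaw',round(a,4),'turn',round(a-Y,4),'tilt',np.round(R[:2,2],3),'shift cm',np.round(R.T@d*100,2),'grip',round(s['grip_width'],4),'F',np.round(s['force'],1))
E
python3 -c "
from h import *
go([.62,-.06,.26])"
```

```text
t 1.02 pos [0.2325 0.5508 0.2705] yaw 0.0685 turn -0.033 tilt [-0.004 -0.007] shift cm [-63.58  34.48   1.34] grip 0.0926 F [0.2 0.  0.2]
```

Emit:
arm_command(moves=[[-5.3, 2.9, 0, -0.03], [-5.3, 2.9, 0, 0], [-5.3, 2.9, 0, 0], [-5.3, 2.9, 0, 0], [-5.3, 2.9, 0, 0], [-5.3, 2.9, 0, 0], [-5.3, 2.9, 0, 0], [-5.3, 2.9, 0, 0], [-5.3, 2.9, 0, 0], [-5.3, 2.9, 0, 0], [-5.3, 2.9, 0, 0], [-5.3, 2.9, 0, 0]])

```text
time_s: 2.52
position: [0.6643, -0.0525, 0.2611]
tool_rot: [[-0.166, 0.986, -0.013], [0.986, 0.166, -0.011], [-0.008, -0.015, -1.0]]
force: [0.9, 1.4, 0.9]
grip_width: 0.0931
```

```bash
python3 -c "
from h import *
go([.62,-.06,.26])
print(cams.camera_info('wrist')['T'][:,3])
cv2.imwrite('pics/w1.png',cams.capture('wrist'))"
```

```text
t 2.52 pos [ 0.6643 -0.0525  0.2611] yaw 0.1668 turn 0.0653 tilt [-0.013 -0.011] shift cm [ 0.   -4.49  0.18] grip 0.0931 F [0.9 1.4 0.9]
[0.65547463 0.01436402 0.45822947 1.        ]
```

View pics/w1.png

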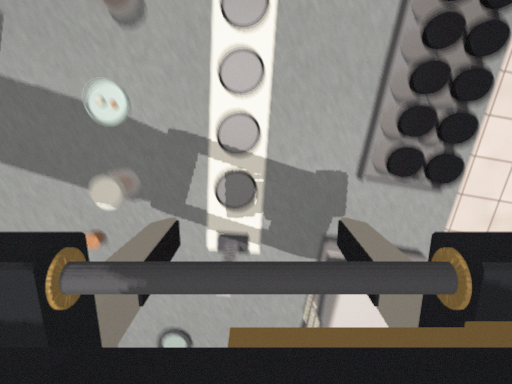

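Emit:
arm_command(moves=[[0, 0, 0, 0.06], [0, 0, 0, 0]])

```text
time_s: 2.82
position: [0.666, -0.0622, 0.2529]
tool_rot: [[-0.106, 0.994, -0.022], [0.994, 0.106, -0.012], [-0.01, -0.024, -1.0]]
force: [-0.5, 0.2, -0.1]
grip_width: 0.0931
```

```bash
python3 -c "
from h import *
go([.62,-.06,.26])
cv2.imwrite('pics/w2.png',cams.capture('wrist')); np.save('w2.npy',np.array(cams.camera_info('wrist')['T']))
go([.62,-.06,.26])"
```

```text
t 2.83 pos [ 0.666  -0.0622  0.2529] yaw 0.1059 turn 0.0044 tilt [-0.022 -0.012] shift cm [ 0.7  -4.57 -0.61] grip 0.0931 F [-0.5  0.2 -0.1]
t 2.88 pos [ 0.6659 -0.0618  0.253 ] yaw 0.1067 turn 0.0052 tilt [-0.022 -0.012] shift cm [ 0.66 -4.56 -0.6 ] grip 0.0931 F [ 0.1 -0.9 -0.2]
```

View pics/w2.png

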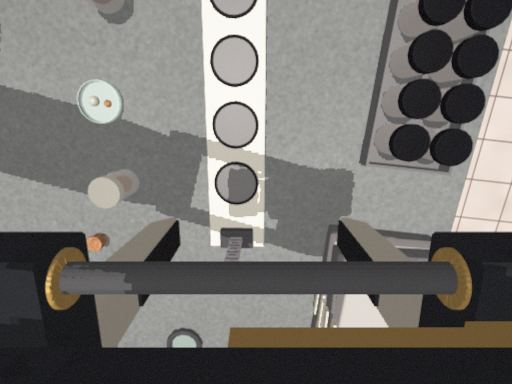

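```bash
python3 - <<'E'
from h import *
f,cx,cy,_=cam('wrist'); C=(f,cx,cy,np.load('w2.npy'))
im=cv2.imread('pics/w2.png')
g=cv2.resize(im.min(2),None,fx=4,fy=4)
for nm,(x0,y0,x1,y1) in {'m1':(210,158,262,207),'m2':(210,100,262,150),'m3':(208,33,262,88)}.items():
    r=g[4*y0:4*y1,4*x0:4*x1]
    for th in (50,70,85):   # dark rim
        cs=cv2.findContours((r<th).astype('uint8'),cv2.RETR_EXTERNAL,cv2.CHAIN_APPROX_NONE)[0]
        if not cs: continue
        c=max(cs,key=lambda c:cv2.boundingRect(c)[2]*cv2.boundingRect(c)[3]); e=cv2.fitEllipse(cv2.convexHull(c))
        u,v=(e[0][0]+.5)/4-.5+x0,(e[0][1]+.5)/4-.5+y0
        print(nm,th,round(u,1),round(v,1),np.round(np.array(e[1])/4,1),np.round(onz(C,u,v,.012),4))
for nm,p in dict(lidmed=(105,192,.067),cork=(95,243,.01)).items(): print(nm,np.round(onz(C,*p),4))
S=cam('scene')
print('cork',onz(S,164,163,.01),'dish',onz(S,255,184,.007),'scalpel',onz(S,354,180,.0),onz(S,354,217,0))
E
```

```text
m1 50 236.0 182.8 [40.9 42. ] [ 0.6302 -0.0992  0.012 ]
m1 70 235.9 182.8 [41.6 42.7] [ 0.6301 -0.0992  0.012 ]
m1 85 235.9 182.7 [41.8 43.1] [ 0.6301 -0.0992  0.012 ]
m2 50 233.3 143.1 [ 8.2 20.2] [ 0.621 -0.041  0.012]
m2 70 234.9 124.6 [44.4 45.8] [ 0.6211 -0.0146  0.012 ]
m2 85 234.9 124.6 [44.8 46.2] [ 0.621  -0.0146  0.012 ]
m3 50 232.8 49.1 [27.7 36.1] [0.6094 0.0838 0.012 ]
m3 70 234.0 60.2 [46.9 50.8] [0.6123 0.0702 0.012 ]
m3 85 234.0 60.2 [47.1 51.2] [0.6123 0.0702 0.012 ]
lidmed [ 0.4614 -0.1184  0.067 ]
cork [ 0.4135 -0.2242  0.01  ]
cork [ 0.41549319 -0.21938815  0.01      ] dish [ 0.42784281 -0.00242521  0.007     ] scalpel [0.36511521 0.21665329 0.        ] [0.46362047 0.22127972 0.        ]
```

Wrist and scene agree on the marks to about 1 mm: mark1 (0.630, −0.099), mark2 (0.622, −0.014), mark3 (0.613, 0.070). Next is the tallest jar.

Emit:
arm_command(moves=[[-2.9, -3.4, 0, 0], [-2.9, -3.4, 0, 0], [-2.9, -3.4, 0, 0], [-2.9, -3.4, 0, 0], [-2.9, -3.4, 0, 0], [-2.9, -3.4, 0, 0], [-2.9, -3.4, 0, 0], [-2.9, -3.4, 0, 0], [0, 0, 0, 0]])

```text
time_s: 4.0
position: [0.4169, -0.3243, 0.2622]
tool_rot: [[-0.149, 0.989, -0.019], [0.989, 0.148, -0.014], [-0.011, -0.021, -1.0]]
force: [0.7, 0.8, -0.6]
grip_width: 0.0928
```

```bash
python3 -c "
from h import *
go([.4236,-.318,.19])"
```

```text
t 4.0 pos [ 0.4169 -0.3243  0.2622] yaw 0.1488 turn 0.0473 tilt [-0.019 -0.014] shift cm [0.61 0.91 7.19] grip 0.0928 F [ 0.7  0.8 -0.6]
```

```bash
python3 -c "
from h import *
cv2.imwrite('pics/w3.png',cams.capture('wrist')); np.save('w3.npy',np.array(cams.camera_info('wrist')['T']))
go([.4236,-.318,.19])"
```

```text
t 4.05 pos [ 0.4179 -0.3232  0.2622] yaw 0.1496 turn 0.0481 tilt [-0.018 -0.014] shift cm [0.51 0.79 7.2 ] grip 0.0932 F [-0.1  0.4 -0.7]
```

View pics/w3.png

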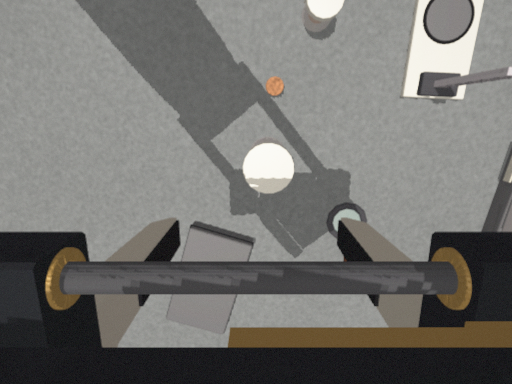

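```bash
cat >> h.py <<'E'
def lid(png,npy,u0,v0,r,z,th=110):
    f,cx,cy,_=cam('wrist'); C=(f,cx,cy,np.load(npy)); im=cv2.imread(png).min(2); x0,y0=u0-r,v0-r
    g=cv2.resize(im[max(y0,0):v0+r,x0:u0+r],None,fx=4,fy=4); y0=max(y0,0)
    for t in (th-15,th,th+15):
        cs=cv2.findContours((g>t).astype('uint8'),cv2.RETR_EXTERNAL,cv2.CHAIN_APPROX_NONE)[0]
        c=max(cs,key=cv2.contourArea); (a,b),rr=cv2.minEnclosingCircle(c); e=cv2.fitEllipse(cv2.convexHull(c))
        u,v=(a+.5)/4-.5+x0,(b+.5)/4-.5+y0; u2,v2=(e[0][0]+.5)/4-.5+x0,(e[0][1]+.5)/4-.5+y0
        d=(C[3][2,3]-z)/f*2
        print(t,round(u,1),round(v,1),'circ',np.round(onz(C,u,v,z)[:2],4),'dia',round(rr/4*d,4),'ell',np.round(onz(C,u2,v2,z)[:2],4),np.round(np.array(e[1])/8*d,4))
E
python3 -c "
from h import *
lid('pics/w3.png','w3.npy',268,168,36,.116)
lid('pics/w3.png','w3.npy',268,168,36,.116,150)"
```

```text
Traceback (most recent call last):
  File "h.py", line 24, in lid
    c=max(cs,key=cv2.contourArea); (a,b),rr=cv2.minEnclosingCircle(c); e=cv2.fitEllipse(cv2.convexHull(c))
                                                                         ~~~~~~~~~~~~~~^^^^^^^^^^^^^^^^^^^
cv2.error: OpenCV(4.12.0) /io/opencv/modules/imgproc/src/shapedescr.cpp:361: error: (-201:Incorrect size of input array) There should be at least 5 points to fit the ellipse in function 'fitEllipseNoDirect'
```

```bash
sed -i 's/c=max(cs,key=cv2.contourArea); /c=max(cs,key=cv2.contourArea)\n        if len(cv2.convexHull(c))<6: continue\n        /' h.py; python3 -c "
from h import *
lid('pics/w3.png','w3.npy',268,168,32,.116,120)
lid('pics/w3.png','w3.npy',268,168,32,.116,150)
im=cv2.imread('pics/w3.png').min(2); print(im[135:205:4,268]); print(im[160,235:302:4])"
```

```text
105 263.9 160.5 circ [ 0.4186 -0.3081] dia 0.086 ell [ 0.42   -0.3076] [0.0758 0.0866]
120 264.1 160.0 circ [ 0.4187 -0.3074] dia 0.0854 ell [ 0.4192 -0.307 ] [0.0761 0.0821]
135 264.3 159.4 circ [ 0.4189 -0.3068] dia 0.085 ell [ 0.4192 -0.3069] [0.0748 0.0814]
135 264.3 159.4 circ [ 0.4189 -0.3068] dia 0.085 ell [ 0.4192 -0.3069] [0.0748 0.0814]
150 267.9 167.8 circ [ 0.4246 -0.3158] dia 0.0612 ell [ 0.4245 -0.3151] [0.058  0.0604]
165 267.9 167.5 circ [ 0.4245 -0.3155] dia 0.0597 ell [ 0.4245 -0.3151] [0.0571 0.0594]
[148 132 216 245 245 244 244 244 243 243 242 173 174 174 175  98  99 101]
[145 151 155 244 246 244 244 245 244 243 244 244 243 242 238 149 147]
```

Emit:
arm_command(moves=[[0.4, 0.3, 2.5, 0.05], [0.3, 0.3, 2.5, 0], [0, 0, 2, 0], [0, 0, 0, 0]])

```text
time_s: 4.55
position: [0.4257, -0.311, 0.1912]
tool_rot: [[-0.111, 0.994, -0.015], [0.994, 0.111, -0.014], [-0.012, -0.016, -1.0]]
force: [0.0, 0.0, 0.4]
grip_width: 0.0931
```

```bash
python3 -c "
from h import *
go([.4246,-.3162,.09])"
```

```text
t 4.55 pos [ 0.4257 -0.311   0.1912] yaw 0.1111 turn 0.0096 tilt [-0.015 -0.014] shift cm [-0.38 -0.   10.13] grip 0.0931 F [0.  0.  0.4]
```

Emit:
arm_command(moves=[[-0.1, 0, 2, 0], [-0.1, 0, 2, 0], [-0.1, 0, 2, 0.01], [-0.1, 0, 2, 0], [0, 0, 1.5, 0], [0, 0, 0.2, 0]])

```text
time_s: 5.3
position: [0.4281, -0.3152, 0.0916]
tool_rot: [[-0.107, 0.994, -0.011], [0.994, 0.107, -0.016], [-0.015, -0.012, -1.0]]
force: [0.6, 0.5, -0.0]
grip_width: 0.0926
```

```bash
python3 -c "
from h import *
go([.4246,-.3162,.09]);go([.4246,-.3162,.09])"
```

```text
t 5.3 pos [ 0.4281 -0.3152  0.0916] yaw 0.1075 turn 0.006 tilt [-0.011 -0.016] shift cm [-0.06 -0.35  0.16] grip 0.0926 F [ 0.6  0.5 -0. ]
t 5.3 pos [ 0.4281 -0.3152  0.0916] yaw 0.1075 turn 0.006 tilt [-0.011 -0.016] shift cm [-0.06 -0.35  0.16] grip 0.0926 F [ 0.6  0.5 -0. ]
```

Emit:
arm_command(moves=[[-0.1, -0.35, 0.1, 0], [0, 0, 0, 0]])

```text
time_s: 5.55
position: [0.4251, -0.3171, 0.0917]
tool_rot: [[-0.108, 0.994, -0.01], [0.994, 0.108, -0.017], [-0.016, -0.011, -1.0]]
force: [-0.0, 0.3, -0.4]
grip_width: 0.093
```

Emit:
arm_command(moves=[[0, 0, 0, 0], [0, 0, 0, 0], [0, 0, 0, 0], [0, 0, 0, 0], [0, 0, 0, 0]], fingers=1)

```text
time_s: 6.18
position: [0.4261, -0.318, 0.0935]
tool_rot: [[-0.108, 0.994, -0.007], [0.994, 0.108, -0.019], [-0.019, -0.009, -1.0]]
force: [-0.1, -0.0, 0.1]
grip_width: 0.0477
```

```bash
python3 -c "
from h import *
go([.4246,-.3162,.09])"
```

```text
t 6.17 pos [ 0.4261 -0.318   0.0935] yaw 0.1077 turn 0.0062 tilt [-0.007 -0.019] shift cm [ 0.2  -0.12  0.35] grip 0.0477 F [-0.1 -0.   0.1]
```

```bash
python3 -c "
from h import *
for n in('wrist','scene','side'): cv2.imwrite(f'pics/{n}4.png',cams.capture(n))
a=cv2.imread('pics/scene4.png')[70:250,40:240];b=cv2.imread('pics/side4.png')[60:240,200:400]
cv2.imwrite('pics/c4.png',cv2.resize(np.hstack([a,b]),None,fx=2,fy=2))
go([.4246,-.3162,.09])"
```

```text
t 6.33 pos [ 0.426  -0.3179  0.0934] yaw 0.1078 turn 0.0063 tilt [-0.007 -0.019] shift cm [ 0.19 -0.12  0.34] grip 0.0357 F [-1.1 -0.5  0.5]
```

View pics/c4.png

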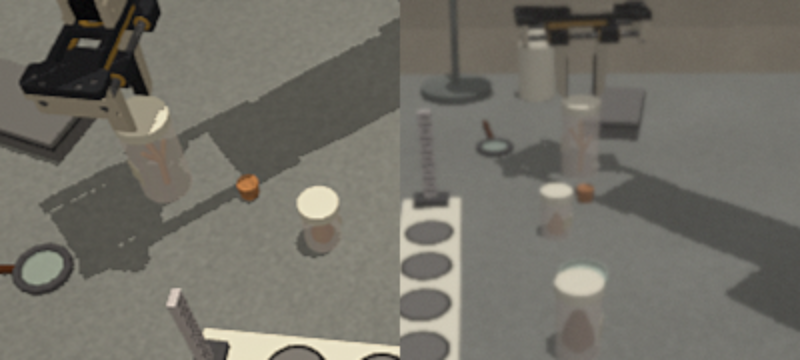

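View pics/wrist4.png

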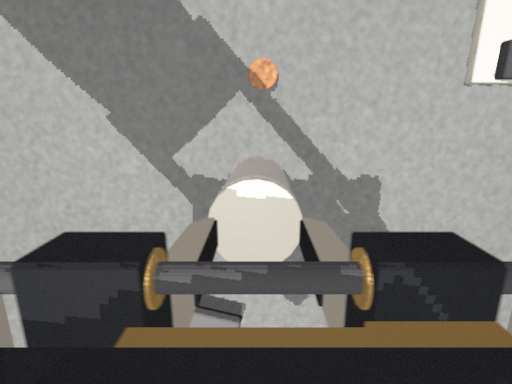

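```bash
python3 -c "
from h import *
s=bot.sense(); R=np.array(s['tool_rot']); p=np.array(s['position']); C=cam('wrist')
for o in [(0,0,0),(.0075,0,0),(.0075,.0178,0),(.0075,-.0178,0),(0.0075,.0178,-.04),(-.0075,.0178,0)]: print(o,np.round(proj(C,p+R@np.array(o)),1))
print(np.round(R.T@(C[3][:3,3]-p),4)); print(np.round(R.T@C[3][:3,:3],3).tolist())
print(s['q'])
"

```

```text
(0, 0, 0) [258.9 214.3]
(0.0075, 0, 0) [258.9 203.9]
(0.0075, 0.0178, 0) [284.9 203.9]
(0.0075, -0.0178, 0) [232.9 203.8]
(0.0075, 0.0178, -0.04) [291.1 224.3]
(-0.0075, 0.0178, 0) [284.4 224.6]
[ 0.0658 -0.0005 -0.1977]
[[0.001, 0.971, 0.241], [1.0, -0.001, 0.0], [0.0, 0.241, -0.971]]
[-0.72270256  0.00450209  1.79449134 -0.01987503  1.3352335  -0.82597735]
```

```bash
python3 -c "
from h import *
im=cams.capture('wrist'); cv2.imwrite('pics/wrist5.png',cv2.resize(im[120:340,130:390],None,fx=3,fy=2.7)) 
go([.4246,-.3162,.09])"
```

```text
t 6.38 pos [ 0.426  -0.3179  0.0934] yaw 0.1078 turn 0.0063 tilt [-0.007 -0.019] shift cm [ 0.19 -0.12  0.34] grip 0.0318 F [0.4 0.  0. ]
```

View pics/wrist5.png

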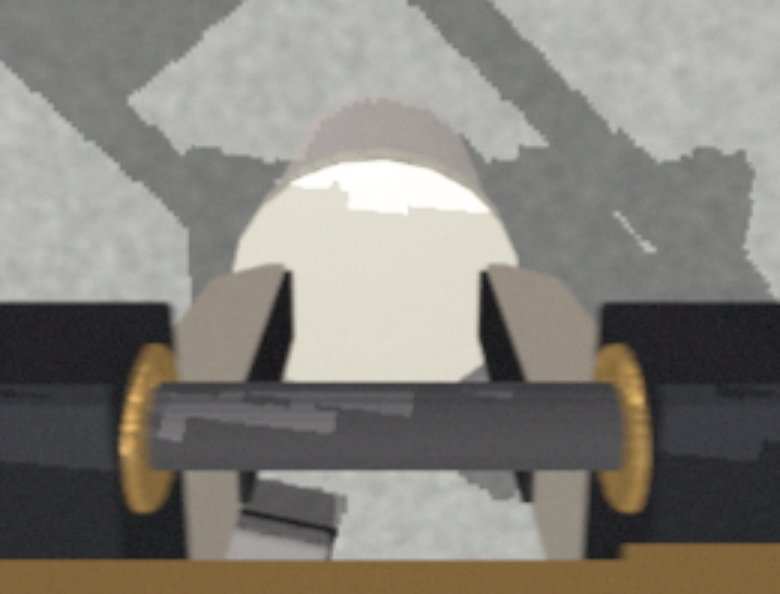

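```bash
python3 -c "
from h import *
cams.camera_info('side')
a=cams.capture('side')[60:160,240:340];b=cams.capture('scene')[70:170,60:160]
cv2.imwrite('pics/c5.png',cv2.resize(np.hstack([a,b]),None,fx=4,fy=4,interpolation=cv2.INTER_CUBIC))
s=bot.sense(); R=np.array(s['tool_rot']); p=np.array(s['position'])
print(s['grip_width'])
for n,x,y in(('side',240,60),('scene',60,70)):
  for o in [(0,.015,0),(0,-.015,0),(0,.015,-.03)]:
    u,v=proj(cam(n),p+R@np.array(o)); print(n,o,round((u-x)*4+(400 if n=='scene' else 0)),round((v-y)*4))
"
```

```text
0.023674246140643763
side (0, 0.015, 0) 179 227
side (0, -0.015, 0) 218 226
side (0, 0.015, -0.03) 179 190
scene (0, 0.015, 0) 598 282
scene (0, -0.015, 0) 614 240
scene (0, 0.015, -0.03) 581 244
```

View pics/c5.png

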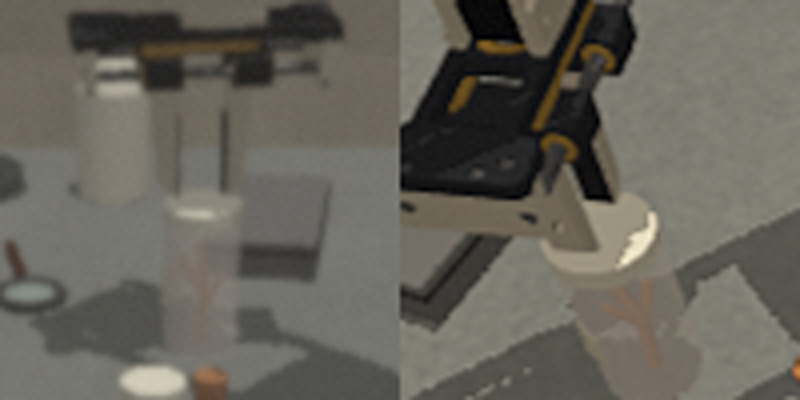

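The pictures show the jaws closing just above the lid. The scene and side views both put the real fingertips about 27 mm above the reported TCP. The jar is untouched, since the force stayed zero. I'll reopen and go lower, taking that 27 mm into account.

Emit:
arm_command(moves=[[0, 0, -0.7, 0], [0.1, -0.1, 0, 0], [0, 0, 0, 0], [0, 0, 0, 0], [0, 0, 0, 0], [0, 0, 0, 0], [0, 0, 0, 0], [0, 0, 0, 0]], fingers=0)

```text
time_s: 7.48
position: [0.4248, -0.3168, 0.1009]
tool_rot: [[-0.108, 0.994, -0.007], [0.994, 0.108, -0.019], [-0.018, -0.009, -1.0]]
force: [0.7, 0.9, -0.8]
grip_width: 0.0921
```

```bash
python3 -c "
from h import *
b=cams.capture('scene')
cv2.imwrite('pics/s6.png',b)
cv2.imwrite('pics/c6.png',cv2.resize(b[90:190,75:175],None,fx=5,fy=5,interpolation=cv2.INTER_CUBIC))
go([.4246,-.3162,.065])
"
```

```text
t 7.53 pos [ 0.4248 -0.3168  0.1009] yaw 0.1077 turn 0.0062 tilt [-0.007 -0.019] shift cm [0.13 0.02 3.59] grip 0.0928 F [ 0.5 -0.2  0.4]
```

View pics/c6.png

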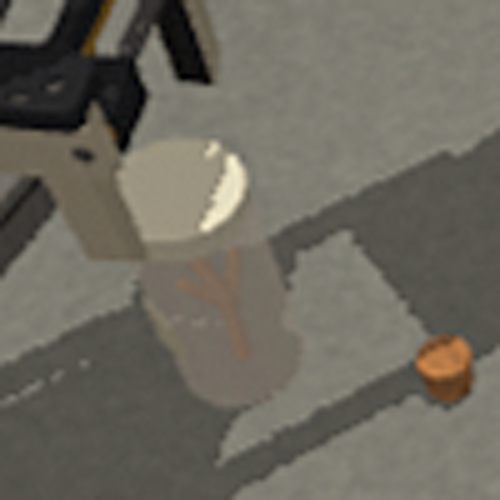

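```bash
python3 -c "
from h import *
a=cv2.imread('pics/scene0.png');b=cv2.imread('pics/s6.png')
A=a[90:190,75:175];B=b[90:190,75:175]
cv2.imwrite('pics/c6b.png',cv2.resize(np.hstack([A,B]),None,fx=4,fy=4,interpolation=cv2.INTER_CUBIC))
for r in (124,128,132): print(a[r,116:130].min(1),b[r,116:130].min(1))
"
```

```text
[187 185 185 187 187 187 193 167 121 110 113 112 111 109] [128 128 125 119 170 199 199 172 125 114 116 116 114 113]
[186 186 186 186 188 188 195 148  94 104 108 109 107 112] [128 119 171 198 193 194 201 153  96 107 112 111 112 115]
[186 187 188 192 184 140  94  94 102 106 113 113 110 112] [158 194 197 199 190 144  97  98 104 109 116 115 114 116]
```

View pics/c6b.png

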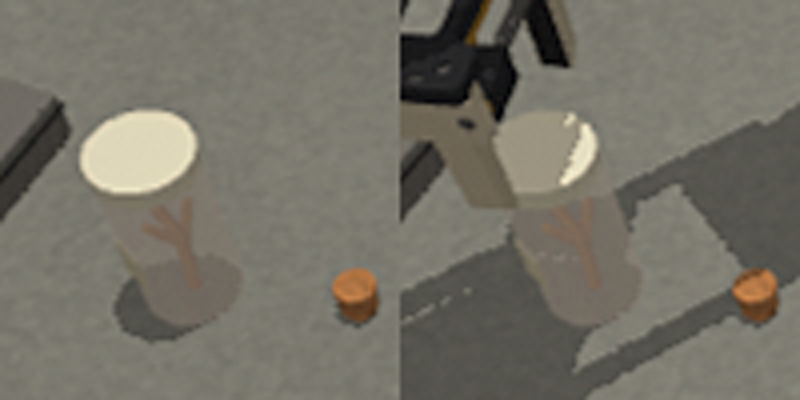

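Emit:
arm_command(moves=[[0, 0, 1.5, 0], [0.1, 0, 1.5, 0], [0, 0, 0.8, 0], [0, 0, 0, 0]])

```text
time_s: 8.02
position: [0.4236, -0.3158, 0.0587]
tool_rot: [[-0.108, 0.994, -0.009], [0.994, 0.108, -0.018], [-0.017, -0.011, -1.0]]
force: [-0.1, -0.1, -0.9]
grip_width: 0.0927
```

```bash
python3 -c "
from h import *
go([.4246,-.3162,.064])
b=cams.capture('scene')[70:170,60:160]; a=cams.capture('side')[60:160,240:340]
cv2.imwrite('pics/c7.png',cv2.resize(np.hstack([a,b]),None,fx=4,fy=4,interpolation=cv2.INTER_CUBIC))
"
```

```text
t 8.03 pos [ 0.4236 -0.3158  0.0587] yaw 0.1078 turn 0.0063 tilt [-0.009 -0.018] shift cm [-0.06  0.09 -0.53] grip 0.0927 F [-0.1 -0.1 -0.9]
```

View pics/c7.png

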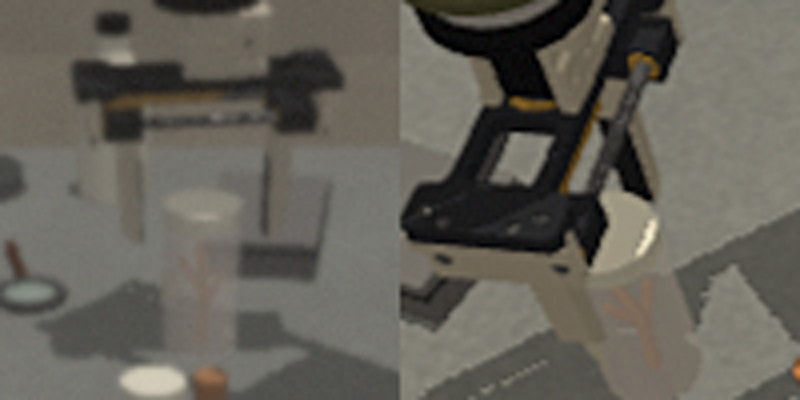

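The fingers now straddle the lid, so I'll close.

Emit:
arm_command(moves=[[0, 0.1, -0.4, 0], [0, 0, 0, 0], [0, 0, 0, 0], [0, 0, 0, 0], [0, 0, 0, 0], [0, 0, 0, 0]], fingers=1)

```text
time_s: 8.88
position: [0.4263, -0.3171, 0.0659]
tool_rot: [[-0.108, 0.994, -0.006], [0.994, 0.108, -0.021], [-0.02, -0.008, -1.0]]
force: [-0.0, -1.2, 1.5]
grip_width: 0.0595
```

```bash
python3 -c "
from h import *
go([.4246,-.3162,.21])
"
```

```text
t 8.88 pos [ 0.4263 -0.3171  0.0659] yaw 0.1077 turn 0.0062 tilt [-0.006 -0.021] shift cm [ -0.19  -0.27 -14.4 ] grip 0.0595 F [-0.  -1.2  1.5]
```

Emit:
arm_command(moves=[[0, 0, -1, 0], [0, 0, -3, 0], [0, 0, -3.5, 0], [0, 0, -3.5, 0], [0, 0, -3.5, 0], [0, 0, -3, 0], [0, 0, 0, 0]])

```text
time_s: 9.75
position: [0.426, -0.3119, 0.2472]
tool_rot: [[-0.108, 0.994, -0.008], [0.994, 0.108, -0.018], [-0.017, -0.01, -1.0]]
force: [0.6, -0.5, -2.0]
grip_width: 0.0595
```

```bash
python3 -c "
from h import *
go([.6304,-.099,.25])
"
```

```text
t 9.75 pos [ 0.426  -0.3119  0.2472] yaw 0.1078 turn 0.0063 tilt [-0.008 -0.018] shift cm [18.95 22.61 -0.83] grip 0.0595 F [ 0.6 -0.5 -2. ]
```

Emit:
arm_command(moves=[[1.5, 1.8, -0.1, 0], [2.4, 2.8, -0.1, 0], [2.4, 2.8, -0.1, 0], [2.4, 2.8, -0.1, 0], [2.4, 2.8, -0.1, 0], [2.4, 2.8, -0.1, 0], [2.2, 2.6, -0.1, 0], [1.5, 1.8, 0, 0], [0.5, 0.6, 0, 0], [0, 0, 0, 0]])

```text
time_s: 11.0
position: [0.612, -0.1054, 0.2288]
tool_rot: [[-0.106, 0.994, -0.03], [0.994, 0.106, -0.01], [-0.007, -0.031, -0.999]]
force: [-0.6, -0.1, -2.0]
grip_width: 0.0596
```

```bash
python3 -c "
from h import *
go([.6304,-.099,.15])
cv2.imwrite('pics/w8.png',cams.capture('wrist'))
"
```

```text
t 11.0 pos [ 0.612  -0.1054  0.2288] yaw 0.1059 turn 0.0044 tilt [-0.03 -0.01] shift cm [0.5  2.15 7.81] grip 0.0596 F [-0.6 -0.1 -2. ]
```

View pics/w8.png

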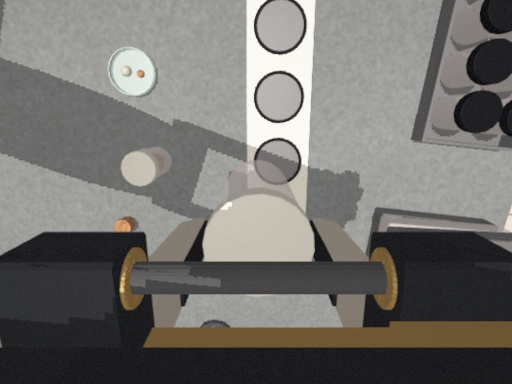

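```bash
cat >> h.py <<'E'
MK=[None,(.6304,-.099),(.6217,-.0144),(.613,.0704),(.6045,.155)]
def goff(pg,Rt,jy):   # tool z xy tilt at grasp
    z=np.array([Rt[0],Rt[1],-1.]); z/=np.linalg.norm(z); y=np.array([np.cos(Y),np.sin(Y),0]); y-=z*(y@z); y/=np.linalg.norm(y); R=np.c_[np.cross(y,z),y,z]
    pg=np.array(pg); gp=pg-.046*z
    # along-rail coord from jar's known y; across from grip centre
    a=(gp-0)@Y_; 
    b=(jy-a*Y_[1])/X_[1]
    bot_=a*Y_+b*X_; bot_[2]=0
    return R.T@(bot_-pg)
def place(o,m,zup):
    R=np.array(bot.sense()['tool_rot']); t=np.array([*MK[m],.012]); p=t-R@o; print('contact z',round(p[2],4)); p[2]+=zup; go(p)
E
python3 -c "
from h import *
o=goff((.4263,-.3171,.0659),(-.006,-.021),-.3162);print(o)
place(o,1,.05)
"
```

```text
[0.00220299 0.00090557 0.0658637 ]
contact z 0.0779
t 11.05 pos [ 0.6117 -0.1058  0.2288] yaw 0.1055 turn 0.004 tilt [-0.031 -0.01 ] shift cm [ 0.38  2.36 10.02] grip 0.0594 F [-1.3 -0.  -2.8]
```

Emit:
arm_command(moves=[[0.2, 1, 1, 0], [0.2, 1, 2, 0], [0, 0.4, 2.5, 0], [0, 0, 2.5, 0], [0, 0, 1.5, 0], [0, 0, 0, 0]])

```text
time_s: 11.8
position: [0.632, -0.1023, 0.1241]
tool_rot: [[-0.102, 0.994, -0.034], [0.995, 0.101, -0.01], [-0.007, -0.035, -0.999]]
force: [-0.8, -0.5, -1.8]
grip_width: 0.0596
```

```bash
python3 -c "
from h import *
o=goff((.4263,-.3171,.0659),(-.006,-.021),-.3162)
place(o,1,.0)
"
```

```text
contact z 0.0779
t 11.8 pos [ 0.632  -0.1023  0.1241] yaw 0.1016 turn 0.0001 tilt [-0.034 -0.01 ] shift cm [0.2  0.17 4.62] grip 0.0596 F [-0.8 -0.5 -1.8]
```

Emit:
arm_command(moves=[[0.2, 0.1, 1.5, 0], [0, 0.1, 1.5, 0], [0, 0, 0.8, 0], [0, 0, 0, 0]])

```text
time_s: 12.3
position: [0.6338, -0.1006, 0.0852]
tool_rot: [[-0.102, 0.994, -0.031], [0.995, 0.101, -0.011], [-0.007, -0.032, -0.999]]
force: [-0.1, 1.0, -1.8]
grip_width: 0.0594
```

```bash
python3 -c "
from h import *
o=goff((.4263,-.3171,.0659),(-.006,-.021),-.3162)
place(o,1,.0)
"
```

```text
contact z 0.0779
t 12.3 pos [ 0.6338 -0.1006  0.0852] yaw 0.1015 turn 0.0 tilt [-0.031 -0.011] shift cm [ 0.03 -0.18  0.73] grip 0.0594 F [-0.1  1.  -1.8]
```

Emit:
arm_command(moves=[[0, -0.15, 0.3, 0], [0, 0, 0.2, 0], [0, 0, 0, 0]])

```text
time_s: 12.68
position: [0.6329, -0.1011, 0.0812]
tool_rot: [[-0.102, 0.994, -0.029], [0.995, 0.101, -0.011], [-0.008, -0.03, -1.0]]
force: [-0.2, -0.1, -1.9]
grip_width: 0.0592
```

```bash
python3 -c "
from h import *
o=goff((.4263,-.3171,.0659),(-.006,-.021),-.3162)
place(o,1,.0)
a=cams.capture('scene')[180:300,125:275]; b=cams.capture('side')[90:210,160:310]
cv2.imwrite('pics/c9.png',cv2.resize(np.hstack([a,b]),None,fx=2.6,fy=2.6,interpolation=cv2.INTER_CUBIC))
"
```

```text
contact z 0.0779
t 12.68 pos [ 0.6329 -0.1011  0.0812] yaw 0.1014 turn -0.0001 tilt [-0.029 -0.011] shift cm [ 0.07 -0.11  0.34] grip 0.0592 F [-0.2 -0.1 -1.9]
```

View pics/c9.png

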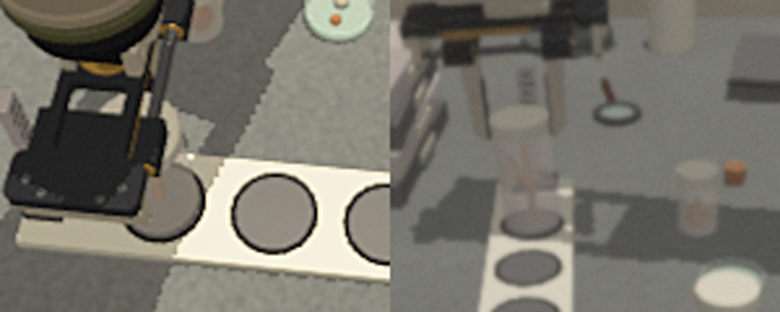

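Emit:
arm_command(moves=[[0, -0.1, 0.2, 0], [0, 0, 0.2, 0], [0, 0, 0.1, 0]])

```text
time_s: 13.15
position: [0.6323, -0.1016, 0.0785]
tool_rot: [[-0.102, 0.994, -0.028], [0.995, 0.101, -0.012], [-0.009, -0.029, -1.0]]
force: [-3.4, 0.8, 6.5]
grip_width: 0.0598
```

```bash
python3 -c "
from h import *
o=goff((.4263,-.3171,.0659),(-.006,-.021),-.3162)
place(o,1,.0)
"
```

```text
contact z 0.0779
t 13.15 pos [ 0.6323 -0.1016  0.0785] yaw 0.1014 turn -0.0001 tilt [-0.028 -0.012] shift cm [ 0.11 -0.06  0.06] grip 0.0598 F [-3.4  0.8  6.5]
```

Emit:
arm_command(moves=[[0.1, 0, 0, 0], [0, 0, 0, 0], [0, 0, 0, 0], [0, 0, 0, 0], [0, 0, 0, 0]], fingers=0)

```text
time_s: 13.78
position: [0.633, -0.1007, 0.0791]
tool_rot: [[-0.102, 0.994, -0.026], [0.995, 0.101, -0.012], [-0.01, -0.027, -1.0]]
force: [-0.5, -0.9, 0.2]
grip_width: 0.0928
```

Emit:
arm_command(moves=[[0, 0, -2, 0], [0, 0, -3, 0], [0, 0, -3.5, 0], [0, 0, -3.5, 0], [0, 0, -3.5, 0], [0, 0, -2, 0], [0, 0, 0, 0]])

```text
time_s: 14.65
position: [0.6385, -0.0985, 0.2696]
tool_rot: [[-0.101, 0.995, -0.018], [0.995, 0.101, -0.014], [-0.012, -0.02, -1.0]]
force: [0.1, 1.5, -0.1]
grip_width: 0.0931
```

```bash
python3 -c "
from h import *
cv2.imwrite('pics/w10.png',cams.capture('wrist')); np.save('w10.npy',np.array(cams.camera_info('wrist')['T']))
cv2.imwrite('pics/scene10.png',cams.capture('scene'))
go([.4353,.1385,.25])
S=cam('scene')
for n,u,v,z in(('tallest',109.05,127.54,.116),('medium',198.36,170.69,.067),('large',323.9,175.5,.091),('small',393.86,184.83,.045)): print(n,onz(S,u,v,z))
"
```

```text
t 14.75 pos [ 0.6375 -0.0983  0.2666] yaw 0.1014 turn -0.0001 tilt [-0.022 -0.013] shift cm [ 25.63 -17.67   1.8 ] grip 0.093 F [ 0.4 -0.5 -0.1]
tallest [ 0.42467209 -0.31692706  0.116     ]
medium [ 0.46022589 -0.11848427  0.067     ]
large [0.4363276  0.13828776 0.091     ]
small [0.3947401 0.2915163 0.045    ]
```

View pics/w10.png

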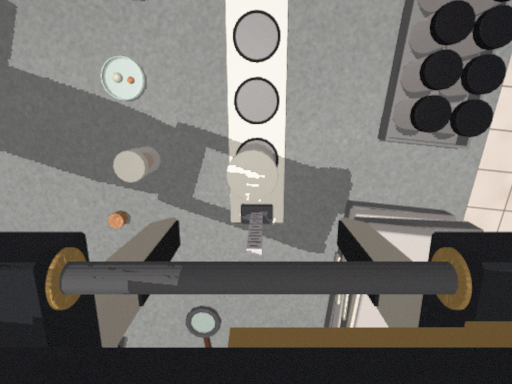

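View pics/scene10.png

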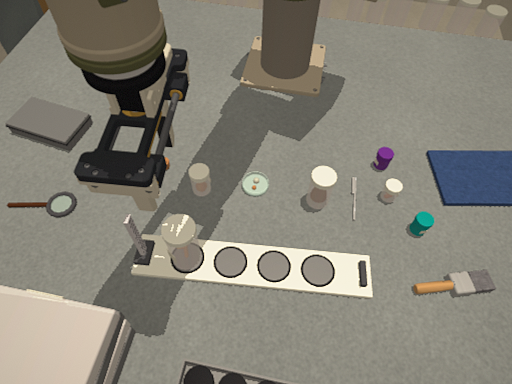

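```bash
python3 -c "
from h import *
f,cx,cy,_=cam('wrist'); C=(f,cx,cy,np.load('w10.npy'));S=cam('scene')
im=cv2.imread('pics/w10.png');sc=cv2.imread('pics/scene10.png')
cv2.imwrite('pics/c10.png',cv2.resize(np.hstack([im[130:230,202:302],sc[205:305,130:230]]),None,fx=4,fy=4,interpolation=cv2.INTER_CUBIC))
print('expect lid px wrist',proj(C,(*MK[1],.128)),'scene',proj(S,(*MK[1],.128)), 'base', proj(S,(*MK[1],.012)))
"
```

```text
expect lid px wrist (np.float64(254.4819089330688), np.float64(173.82268570286678)) scene (np.float64(178.48893742974911), np.float64(229.36790933233246)) base (np.float64(187.03652344489893), np.float64(257.1416142639268))
```

View pics/c10.png

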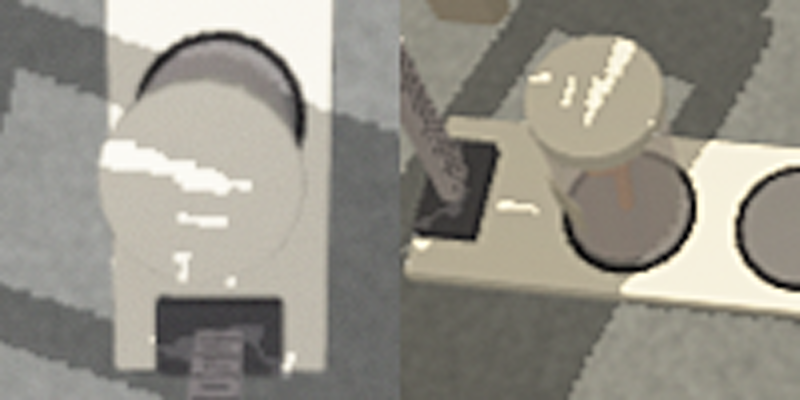

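Tallest is on mark1: the scene view puts its lid within 0.3 px of the expected place, and the wrist view about 2 mm off across the rail. Next is the large jar.

Emit:
arm_command(moves=[[3, -2, 0, 0], [3, -2, 0, 0], [3, -2, 0, 0], [3, -2, 0, 0], [3, -2, 0, 0], [3, -2, 0, 0], [3, -2, 0, 0], [2.5, -1.8, 0, 0], [1.5, -1, 0, 0], [0, 0, 0, 0]])

```text
time_s: 16.0
position: [0.4311, 0.1394, 0.253]
tool_rot: [[-0.1, 0.994, -0.048], [0.995, 0.1, -0.013], [-0.008, -0.049, -0.999]]
force: [0.7, -0.9, -0.9]
grip_width: 0.0933
```

```bash
python3 -c "
from h import *
go([.4363,.1383,.04])
cv2.imwrite('pics/w11.png',cams.capture('wrist')); np.save('w11.npy',np.array(cams.camera_info('wrist')['T']))
go([.4363,.1383,.04])
"
```

```text
t 16.0 pos [0.4311 0.1394 0.253 ] yaw 0.1001 turn -0.0014 tilt [-0.048 -0.013] shift cm [1.000e-02 1.540e+00 2.125e+01] grip 0.0933 F [ 0.7 -0.9 -0.9]
t 16.05 pos [0.4315 0.1389 0.2529] yaw 0.0994 turn -0.0021 tilt [-0.048 -0.013] shift cm [ 0.07  1.51 21.24] grip 0.0926 F [-0.2 -0.3 -0.9]
```

View pics/w11.png

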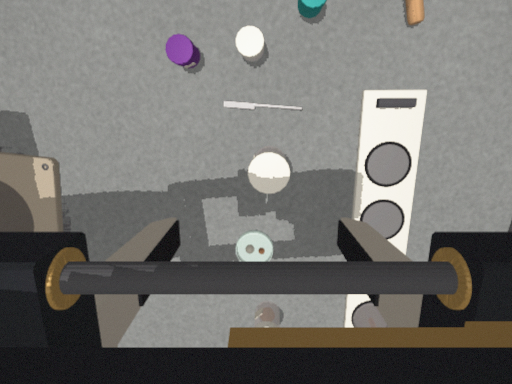

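Emit:
arm_command(moves=[[0, 0.4, 2.5, 0], [0, 0.4, 2.5, 0], [0, 0.3, 2.5, 0], [0, 0.3, 2.5, 0], [0, 0, 0, 0]])

```text
time_s: 16.68
position: [0.4442, 0.1341, 0.1485]
tool_rot: [[-0.095, 0.994, -0.048], [0.995, 0.094, -0.015], [-0.01, -0.049, -0.999]]
force: [0.7, 0.1, 0.6]
grip_width: 0.0931
```

```bash
python3 -c "
from h import *
lid('pics/w11.png','w11.npy',269,173,30,.091,170)
go([.4363,.1383,.038])
print(bot.sense()['q'],bot.sense()['dq'])
"
```

```text
155 267.7 171.0 circ [0.4346 0.1392] dia 0.0528 ell [0.4351 0.1386] [0.0493 0.0518]
170 268.4 171.2 circ [0.4354 0.1391] dia 0.0509 ell [0.4354 0.1387] [0.048  0.0505]
185 268.5 171.4 circ [0.4355 0.1388] dia 0.0502 ell [0.4356 0.1448] [0.0329 0.0507]
t 16.68 pos [0.4442 0.1341 0.1485] yaw 0.0944 turn -0.0071 tilt [-0.048 -0.015] shift cm [ 0.6  -0.2  11.07] grip 0.0931 F [0.7 0.1 0.6]
[ 0.18765654 -0.1649377   1.85232516 -0.00560506  1.50423442  0.09355849] [-0.01315188 -0.01164997 -0.04564746 -0.00218597  0.01206707 -0.00399538]
```

Emit:
arm_command(moves=[[0.3, 5, 0, 0], [0.3, 5, 0, 0], [0, 0, 0, 0]])

```text
time_s: 17.05
position: [0.5466, 0.1476, 0.1443]
tool_rot: [[-0.093, 0.995, -0.049], [0.996, 0.092, -0.015], [-0.011, -0.05, -0.999]]
force: [-0.2, 0.5, -1.4]
grip_width: 0.0928
```

Emit:
arm_command(moves=[[0, -2, 0, 0], [0, -2, 0, 0], [0, -2, 0, 0], [0, -2, 0, 0], [0, -2, 0, 0], [0, 0, 0, 0]])

```text
time_s: 17.8
position: [0.4465, 0.1358, 0.1569]
tool_rot: [[-0.09, 0.995, -0.041], [0.996, 0.089, -0.015], [-0.011, -0.042, -0.999]]
force: [0.4, -0.0, 1.1]
grip_width: 0.0928
```

```bash
python3 -c "
from h import *
go([.4363,.1386,.038])
"
```

```text
t 17.8 pos [0.4465 0.1358 0.1569] yaw 0.0893 turn -0.0122 tilt [-0.041 -0.015] shift cm [ 0.51 -0.5  11.92] grip 0.0928 F [ 0.4 -0.   1.1]
```

Emit:
arm_command(moves=[[0.5, -0.5, 0, -0.012], [0, 0, 0, 0], [0, 0, 0, 0], [0, 0, 0, 0], [0, 0, 0, 0], [0, 0, 0, 0], [0, 0, 0, 0], [0, 0, 0, 0], [0, 0, 0, 0], [0, 0, 0, 0], [0, 0, 0, 0], [0, 0, 0, 0]])

```text
time_s: 19.3
position: [0.4426, 0.1404, 0.1581]
tool_rot: [[-0.102, 0.994, -0.039], [0.995, 0.101, -0.015], [-0.011, -0.04, -0.999]]
force: [-0.7, -0.1, -0.2]
grip_width: 0.0928
```

```bash
python3 -c "
from h import *
go([.4363,.1386,.038])
"
```

```text
t 19.3 pos [0.4426 0.1404 0.1581] yaw 0.1015 turn 0.0 tilt [-0.039 -0.015] shift cm [ 1.000e-02 -1.600e-01  1.202e+01] grip 0.0928 F [-0.7 -0.1 -0.2]
```

Emit:
arm_command(moves=[[0, 6, 0, 0], [0, 6, 0, 0], [0, -1.2, 0, 0], [0, -1.2, 0, 0], [0, -1.2, 0, 0], [0, -1.2, 0, 0], [0, -1.2, 0, 0], [0, -1.2, 0, 0], [0, -1.2, 0, 0], [0, -1.2, 0, 0], [0, -1.2, 0, 0], [0, -1.2, 0, 0]])

```text
time_s: 20.8
position: [0.4332, 0.1401, 0.1627]
tool_rot: [[-0.104, 0.994, -0.028], [0.995, 0.104, -0.012], [-0.009, -0.029, -1.0]]
force: [-0.5, 0.7, -0.6]
grip_width: 0.0929
```

```bash
python3 -c "
from h import *
go([.4363,.1386,.038])
"
```

```text
t 20.8 pos [0.4332 0.1401 0.1627] yaw 0.1039 turn 0.0024 tilt [-0.028 -0.012] shift cm [-0.07  0.66 12.45] grip 0.0929 F [-0.5  0.7 -0.6]
```

A fast outward move followed by a slow inward one reduces the tilt that had built up, so I'll repeat it.

Emit:
arm_command(moves=[[0, 6, 0, 0], [0, 6, 0, 0], [0, -1.2, 0, 0], [0, -1.2, 0, 0], [0, -1.2, 0, 0], [0, -1.2, 0, 0], [0, -1.2, 0, 0], [0, -1.2, 0, 0], [0, -1.2, 0, 0], [0, -1.2, 0, 0], [0, -1.2, 0, 0], [0, -1.2, 0, 0]])

```text
time_s: 22.3
position: [0.4171, 0.1398, 0.1751]
tool_rot: [[-0.108, 0.994, 0.0], [0.994, 0.108, -0.006], [-0.006, -0.0, -1.0]]
force: [0.4, 0.6, -0.1]
grip_width: 0.0929
```

Emit:
arm_command(moves=[[0, 6, 0, 0], [0, 6, 0, 0], [0, -1.2, 0, 0], [0, -1.2, 0, 0], [0, -1.2, 0, 0], [0, -1.2, 0, 0], [0, -1.2, 0, 0], [0, -1.2, 0, 0], [0, -1.2, 0, 0], [0, -1.2, 0, 0], [0, -1.2, 0, 0], [0, -0.6, 0, 0]])

```text
time_s: 23.8
position: [0.4074, 0.1401, 0.1863]
tool_rot: [[-0.113, 0.993, 0.03], [0.994, 0.113, 0.001], [-0.003, 0.03, -1.0]]
force: [-0.6, 0.1, 0.6]
grip_width: 0.0929
```

```bash
python3 -c "
from h import *
go([.4363,.1386,.038])
"
```

```text
t 23.8 pos [0.4074 0.1401 0.1863] yaw 0.1131 turn 0.0116 tilt [0.03  0.001] shift cm [-0.43  2.41 14.91] grip 0.0929 F [-0.6  0.1  0.6]
```

Emit:
arm_command(moves=[[0, 1.2, 0.5, 0.01], [0, 1.2, 0.5, 0], [0, 1.2, 0.5, 0], [0, 1.2, 0, 0], [0, 1.2, 0, 0], [0, 1.2, 0, 0], [0, 1.2, 0, 0], [-0.2, -5, 0, 0], [0, 0, 0, 0]])

```text
time_s: 24.92
position: [0.4468, 0.1416, 0.1671]
tool_rot: [[-0.101, 0.995, 0.024], [0.995, 0.102, -0.001], [-0.003, 0.023, -1.0]]
force: [0.4, 0.0, 0.3]
grip_width: 0.093
```

```bash
python3 -c "
from h import *
go([.4363,.1386,.038])
"
```

```text
t 24.93 pos [0.4468 0.1416 0.1671] yaw 0.1017 turn 0.0002 tilt [ 0.024 -0.001] shift cm [-0.16 -1.37 12.88] grip 0.093 F [0.4 0.  0.3]
```

Emit:
arm_command(moves=[[0, 4, 0, 0], [0, 4, 0, 0], [0, 4, 0, 0], [0, -4, 0, 0], [0, -4, 0, 0], [0, -4, 0, 0], [0, 0, 0, 0]])

```text
time_s: 25.8
position: [0.4557, 0.1424, 0.1628]
tool_rot: [[-0.101, 0.995, 0.02], [0.995, 0.101, -0.002], [-0.004, 0.02, -1.0]]
force: [0.6, -0.4, 0.2]
grip_width: 0.0927
```

```bash
python3 -c "
from h import *
go([.4363,.1386,.038])
"
```

```text
t 25.8 pos [0.4557 0.1424 0.1628] yaw 0.1011 turn -0.0004 tilt [ 0.02  -0.002] shift cm [-0.14 -2.21 12.44] grip 0.0927 F [ 0.6 -0.4  0.2]
```

Emit:
arm_command(moves=[[-0.1, -1.1, 1.5, 0], [-0.1, -1.1, 2, 0], [0, 0, 1.5, 0], [0, 0, 0, 0]])

```text
time_s: 26.3
position: [0.4421, 0.139, 0.1148]
tool_rot: [[-0.1, 0.995, 0.03], [0.995, 0.1, 0.0], [-0.003, 0.029, -1.0]]
force: [0.8, 0.3, -0.5]
grip_width: 0.0935
```

```bash
python3 -c "
from h import *
go([.4363,.1386,.038])
"
```

```text
t 26.3 pos [0.4421 0.139  0.1148] yaw 0.1006 turn -0.0009 tilt [0.03 0.  ] shift cm [ 0.04 -0.81  7.66] grip 0.0935 F [ 0.8  0.3 -0.5]
```

Emit:
arm_command(moves=[[0, -0.8, 2, 0], [0, 0, 2.5, 0], [0, 0, 2, 0], [0, 0, 0.8, 0], [0, 0, 0, 0]])

```text
time_s: 26.92
position: [0.4438, 0.1394, 0.045]
tool_rot: [[-0.1, 0.994, 0.038], [0.995, 0.1, 0.002], [-0.002, 0.038, -0.999]]
force: [1.0, -0.0, -0.1]
grip_width: 0.0934
```

```bash
python3 -c "
from h import *
go([.4363,.1386,.038])
b=cams.capture('scene')[130:230,270:370]; a=cams.capture('side')[150:250,240:340]
cv2.imwrite('pics/c12.png',cv2.resize(np.hstack([a,b]),None,fx=4,fy=4,interpolation=cv2.INTER_CUBIC))
"
```

```text
t 26.93 pos [0.4438 0.1394 0.045 ] yaw 0.1001 turn -0.0014 tilt [0.038 0.002] shift cm [-0.   -0.78  0.67] grip 0.0934 F [ 1.  -0.  -0.1]
```

View pics/c12.png

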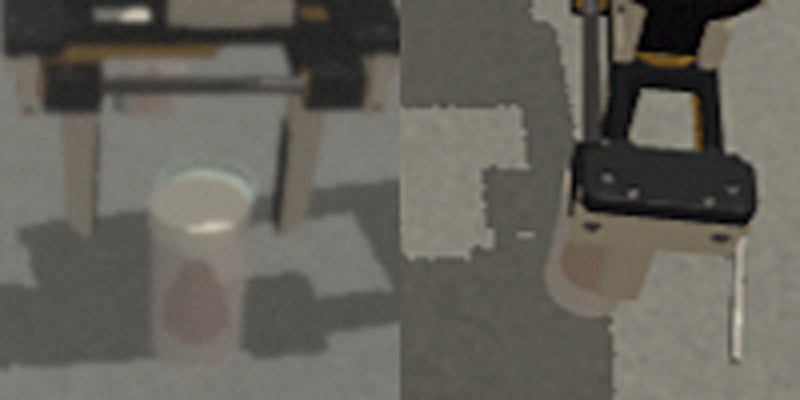

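Emit:
arm_command(moves=[[0, -0.7, -0.5, 0], [0, 0, -1, 0], [0, 0, -1, 0], [0, 0, -1, 0], [0, 0, -1, 0], [0, 0, -1, 0], [0, 0, -1, 0], [0, 0, -1, 0], [0, 0, -1, 0], [0, 0, -1, 0], [0, 0, -1, 0], [0, 0, 0, 0]])

```text
time_s: 28.52
position: [0.4342, 0.1389, 0.1615]
tool_rot: [[-0.1, 0.994, 0.045], [0.995, 0.1, 0.003], [-0.001, 0.045, -0.999]]
force: [-1.0, -0.9, -0.4]
grip_width: 0.0929
```

```bash
python3 -c "
from h import *
go([.4363,.1386,.038])
"
```

```text
t 28.52 pos [0.4342 0.1389 0.1615] yaw 0.1002 turn -0.0013 tilt [0.045 0.003] shift cm [-0.04 -0.36 12.34] grip 0.0929 F [-1.  -0.9 -0.4]
```

Emit:
arm_command(moves=[[4, 0, 0, 0], [4, 0, 0, 0], [4, 0, 0, 0], [0, 0, 0, 0]])

```text
time_s: 29.02
position: [0.4218, 0.2606, 0.1601]
tool_rot: [[-0.097, 0.994, 0.044], [0.995, 0.097, 0.002], [-0.002, 0.044, -0.999]]
force: [0.1, 0.0, 0.2]
grip_width: 0.0932
```

Emit:
arm_command(moves=[[-4, 0, 0, 0], [-4, 0, 0, 0], [-4, 0, 0, 0], [0, 0, 0, 0]])

```text
time_s: 29.52
position: [0.4326, 0.1358, 0.1585]
tool_rot: [[-0.1, 0.994, 0.042], [0.995, 0.1, -0.0], [-0.005, 0.041, -0.999]]
force: [0.2, 0.2, 0.5]
grip_width: 0.0932
```

Emit:
arm_command(moves=[[0, 3, 0, 0], [0, 3, 0, 0], [0, 3, 0, 0], [0, 3, 0, 0], [0, 0, 0, 0]])

```text
time_s: 30.15
position: [0.5542, 0.1478, 0.162]
tool_rot: [[-0.097, 0.994, 0.04], [0.995, 0.097, 0.0], [-0.004, 0.039, -0.999]]
force: [0.1, 0.4, 0.2]
grip_width: 0.093
```

Emit:
arm_command(moves=[[0, -6, 0, 0], [0, -6, 0, 0], [0, 0, 0, 0]])

```text
time_s: 30.52
position: [0.4269, 0.1357, 0.1508]
tool_rot: [[-0.098, 0.995, 0.027], [0.995, 0.098, -0.002], [-0.005, 0.027, -1.0]]
force: [0.6, -0.1, 0.0]
grip_width: 0.0932
```

Emit:
arm_command(moves=[[0, 4, 0, 0], [0, 4, 0, 0], [0, 4, 0, 0], [0, 0, 0, 0], [0, -6, 0, 0], [0, -6, 0, 0], [0, 0, 0, 0]])

```text
time_s: 31.4
position: [0.4231, 0.1366, 0.1465]
tool_rot: [[-0.099, 0.995, 0.021], [0.995, 0.099, -0.002], [-0.004, 0.021, -1.0]]
force: [0.8, 0.3, -0.4]
grip_width: 0.093
```

Emit:
arm_command(moves=[[0, 4, 0, 0], [0, 4, 0, 0], [0, 4, 0, 0], [0, 0, 0, 0], [0, -6, 0, 0], [0, -5, 0, 0], [0, 0, 0, 0]])

```text
time_s: 32.28
position: [0.4326, 0.1386, 0.1454]
tool_rot: [[-0.1, 0.995, 0.021], [0.995, 0.1, -0.002], [-0.004, 0.021, -1.0]]
force: [0.6, -0.5, 0.2]
grip_width: 0.0928
```

```bash
python3 -c "
from h import *
go([.4363,.1386,.038])
"
```

```text
t 32.27 pos [0.4326 0.1386 0.1454] yaw 0.1003 turn -0.0012 tilt [ 0.021 -0.002] shift cm [1.000e-02 1.500e-01 1.074e+01] grip 0.0928 F [ 0.6 -0.5  0.2]
```

Emit:
arm_command(moves=[[0, 0, 4, 0], [0, 0, 4, 0], [0, 0, 2.5, 0], [0, 0, 0, 0]])

```text
time_s: 32.78
position: [0.4388, 0.1397, 0.0423]
tool_rot: [[-0.101, 0.994, 0.032], [0.995, 0.101, 0.001], [-0.003, 0.032, -0.999]]
force: [0.7, -0.3, -0.1]
grip_width: 0.0928
```

```bash
python3 -c "
from h import *
go([.4363,.1386,.038])
"
```

```text
t 32.77 pos [0.4388 0.1397 0.0423] yaw 0.101 turn -0.0005 tilt [0.032 0.001] shift cm [-0.08 -0.27  0.42] grip 0.0928 F [ 0.7 -0.3 -0.1]
```

Emit:
arm_command(moves=[[-0.1, -0.1, 0.5, 0], [0, 0, 0, 0], [0, 0, 0, 0], [0, 0, 0, 0], [0, 0, 0, 0], [0, 0, 0, 0]], fingers=1)

```text
time_s: 33.52
position: [0.4418, 0.1393, 0.042]
tool_rot: [[-0.101, 0.994, 0.039], [0.995, 0.101, 0.002], [-0.002, 0.039, -0.999]]
force: [0.2, -0.3, -1.9]
grip_width: 0.0519
```

```bash
python3 -c "
from h import *
go([.6217,-.0144,.2])
"
```

```text
t 33.52 pos [0.4418 0.1393 0.042 ] yaw 0.101 turn -0.0005 tilt [0.039 0.002] shift cm [-17.14  16.96 -15.12] grip 0.0519 F [ 0.2 -0.3 -1.9]
```

Emit:
arm_command(moves=[[0, 0, -1.5, 0], [0, 0, -3, 0], [0, 0, -3.5, 0], [0, 0, -3, 0], [0, 0, 0, 0]])

```text
time_s: 34.15
position: [0.4369, 0.1391, 0.1582]
tool_rot: [[-0.101, 0.994, 0.039], [0.995, 0.101, 0.002], [-0.002, 0.039, -0.999]]
force: [0.5, 0.6, -0.6]
grip_width: 0.0525
```

Emit:
arm_command(moves=[[-1.5, 1.5, 0, 0], [-2.5, 2.5, 0, 0], [-2.5, 2.5, 0, 0], [-2.5, 2.5, 0, 0], [-2.5, 2.5, 0, 0], [-2.5, 2.5, 0, 0], [-1.5, 1.5, 0, 0], [0, 0, 0, 0]])

```text
time_s: 35.15
position: [0.6105, -0.0111, 0.1509]
tool_rot: [[-0.1, 0.995, 0.025], [0.995, 0.1, 0.001], [-0.001, 0.025, -1.0]]
force: [0.9, 0.2, -1.1]
grip_width: 0.0522
```

```bash
python3 -c "
from h import *
o=goff((.4418,.1393,.042),(.039,.002),.1386); print(o)
place(o,2,.03)
"
```

```text
[-0.00043863 -0.00342823  0.04189917]
contact z 0.054
t 35.15 pos [ 0.6105 -0.0111  0.1509] yaw 0.1002 turn -0.0013 tilt [0.025 0.001] shift cm [-0.38  1.15  6.72] grip 0.0522 F [ 0.9  0.2 -1.1]
```

Emit:
arm_command(moves=[[-0.2, 0.6, 1.5, 0], [-0.2, 0.5, 2.5, 0], [0, 0, 2, 0], [0, 0, 0, 0]])

```text
time_s: 35.65
position: [0.6207, -0.0129, 0.0838]
tool_rot: [[-0.101, 0.995, 0.019], [0.995, 0.101, 0.002], [0.0, 0.02, -1.0]]
force: [0.6, 0.8, -1.3]
grip_width: 0.0517
```

```bash
python3 -c "
from h import *
o=goff((.4418,.1393,.042),(.039,.002),.1386)
place(o,2,.0)
"
```

```text
contact z 0.054
t 35.65 pos [ 0.6207 -0.0129  0.0838] yaw 0.1012 turn -0.0003 tilt [0.019 0.002] shift cm [-0.11  0.29  2.99] grip 0.0517 F [ 0.6  0.8 -1.3]
```

Emit:
arm_command(moves=[[-0.1, 0.3, 1, 0], [0, 0, 1, 0], [0, 0, 0.4, 0], [0, 0, 0, 0]])

```text
time_s: 36.15
position: [0.6253, -0.0132, 0.0601]
tool_rot: [[-0.102, 0.995, 0.022], [0.995, 0.102, 0.002], [-0.0, 0.022, -1.0]]
force: [-0.4, 0.2, -1.6]
grip_width: 0.0521
```

```bash
python3 -c "
from h import *
o=goff((.4418,.1393,.042),(.039,.002),.1386)
place(o,2,.0)
"
```

```text
contact z 0.054
t 36.15 pos [ 0.6253 -0.0132  0.0601] yaw 0.1021 turn 0.0006 tilt [0.022 0.002] shift cm [-0.04 -0.14  0.61] grip 0.0521 F [-0.4  0.2 -1.6]
```

Emit:
arm_command(moves=[[0, -0.15, 0.3, 0], [0, 0, 0.3, 0], [0, 0, 0.1, 0]])

```text
time_s: 36.52
position: [0.6248, -0.0135, 0.0541]
tool_rot: [[-0.102, 0.995, 0.024], [0.995, 0.102, 0.002], [-0.001, 0.024, -1.0]]
force: [-2.4, -0.8, 3.7]
grip_width: 0.0523
```

```bash
python3 -c "
from h import *
o=goff((.4418,.1393,.042),(.039,.002),.1386)
place(o,2,.0)
"
```

```text
contact z 0.054
t 36.52 pos [ 0.6248 -0.0135  0.0541] yaw 0.1021 turn 0.0006 tilt [0.024 0.002] shift cm [-0.01 -0.07  0.01] grip 0.0523 F [-2.4 -0.8  3.7]
```

Contact came at the expected height. I'll release, lift and check.

Emit:
arm_command(moves=[[0, 0, 0, 0], [0, 0, 0, 0], [0, 0, 0, 0], [0, 0, 0, 0], [0, 0, 0, 0]], fingers=0)

```text
time_s: 37.15
position: [0.6256, -0.0136, 0.0549]
tool_rot: [[-0.102, 0.994, 0.026], [0.995, 0.102, 0.001], [-0.001, 0.026, -1.0]]
force: [-0.5, 0.3, -0.3]
grip_width: 0.0926
```

Emit:
arm_command(moves=[[0, 0, -2, 0], [0, 0, -3.5, 0], [0, 0, -3.5, 0], [0, 0, -4, 0], [0, 0, -4, 0], [0, 0, -3, 0], [0, 0, 0, 0]])

```text
time_s: 38.02
position: [0.6206, -0.0139, 0.2713]
tool_rot: [[-0.102, 0.994, 0.033], [0.995, 0.102, 0.001], [-0.003, 0.033, -0.999]]
force: [0.9, -0.5, -1.1]
grip_width: 0.0931
```

```bash
cat >> h.py <<'E'
def check(tag,lids):
    s=bot.sense(); T=np.array(cams.camera_info('wrist')['T']); im=cams.capture('wrist'); sc=cams.capture('scene'); cv2.imwrite(f'pics/w{tag}.png',im); cv2.imwrite(f'pics/s{tag}.png',sc); np.save(f'w{tag}.npy',T)
    f,cx,cy,_=cam('wrist'); C=(f,cx,cy,T); S=cam('scene')
    a=cv2.resize(im,None,fx=3,fy=3,interpolation=cv2.INTER_CUBIC); b=cv2.resize(sc,None,fx=3,fy=3,interpolation=cv2.INTER_CUBIC)
    tiles=[]
    for m,h,r in lids:
        for I,K,n in((a,C,'w'),(b,S,'s')):
            ps=[proj(K,np.array([*MK[m],.012+h])+r*(np.cos(t)*X_+np.sin(t)*Y_)) for t in np.linspace(0,6.283,25)]
            cv2.polylines(I,[np.array([(3*u+1,3*v+1) for u,v in ps],np.int32)],True,(0,0,255),1)
            u,v=proj(K,(*MK[m],.012+h)); x,y=int(3*u),int(3*v); x=min(max(x,130),1536-130); y=min(max(y,130),1152-130)
            tiles.append(I[y-130:y+130,x-130:x+130])
    cv2.imwrite(f'pics/k{tag}.png',np.hstack(tiles[:3]) if len(tiles)==3 else np.vstack([np.hstack(tiles[i:i+2]) for i in range(0,len(tiles),2)]))
E
python3 -c "
from h import *
go([.4602,-.1185,.25])
check(13,[(1,.116,.03),(2,.091,.026)])
go([.4602,-.1185,.25])
"
```

```text
t 38.02 pos [ 0.6206 -0.0139  0.2713] yaw 0.1021 turn 0.0006 tilt [0.033 0.001] shift cm [ -8.77 -17.08   1.59] grip 0.0931 F [ 0.9 -0.5 -1.1]
t 38.12 pos [ 0.6192 -0.0137  0.2672] yaw 0.1021 turn 0.0006 tilt [0.028 0.001] shift cm [ -8.8  -16.92   1.27] grip 0.0929 F [ 0.1 -0.4 -0.4]
```

View pics/k13.png

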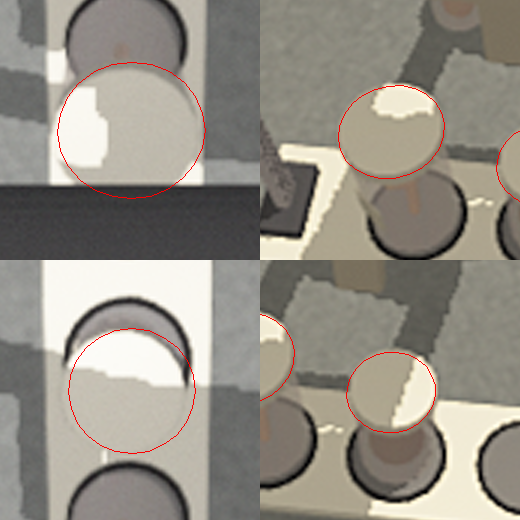

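Both lids sit within about 1–2 mm of the expected circles in both views. Next is the medium jar.

Emit:
arm_command(moves=[[-2.7, -5.5, 0, 0], [-2.7, -5.5, 0, 0], [-2.7, -5, 0, 0], [0, 0, 0, 0]])

```text
time_s: 38.62
position: [0.4603, -0.1116, 0.2521]
tool_rot: [[-0.103, 0.995, 0.011], [0.995, 0.103, 0.005], [0.004, 0.011, -1.0]]
force: [0.7, 0.6, 0.9]
grip_width: 0.093
```

```bash
python3 -c "
from h import *
go([.4608,-.1185,.12])
cv2.imwrite('pics/w14.png',cams.capture('wrist')); np.save('w14.npy',np.array(cams.camera_info('wrist')['T']))
f,cx,cy,_=cam('wrist'); C=(f,cx,cy,np.load('w14.npy')); print(proj(C,(.4608,-.1185,.067)))
go([.4608,-.1185,.12])
"
```

```text
t 38.62 pos [ 0.4603 -0.1116  0.2521] yaw 0.1034 turn 0.0019 tilt [0.011 0.005] shift cm [-0.75 -0.16 13.21] grip 0.093 F [0.7 0.6 0.9]
(np.float64(255.77093659322014), np.float64(175.23476084855545))
t 38.67 pos [ 0.4615 -0.1107  0.2522] yaw 0.1042 turn 0.0027 tilt [0.011 0.005] shift cm [-0.82 -0.3  13.21] grip 0.0932 F [ 0.7 -0.2  0. ]
```

View pics/w14.png

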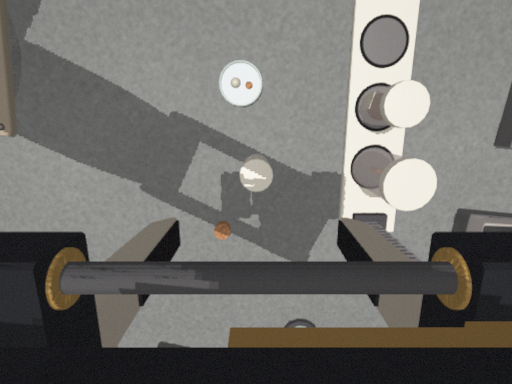

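Emit:
arm_command(moves=[[-0.4, -0.2, 3, 0], [-0.4, 0, 4, 0], [0, 0, 4.5, 0], [0, 0, 4, 0], [0, 0, 2.5, 0], [0, 0, 0, 0]])

```text
time_s: 39.42
position: [0.4638, -0.113, 0.0623]
tool_rot: [[-0.108, 0.994, 0.006], [0.994, 0.108, 0.01], [0.009, 0.007, -1.0]]
force: [-0.1, 0.3, 0.2]
grip_width: 0.0929
```

```bash
python3 -c "
from h import *
go([.4608,-.1185,.015])
"
```

```text
t 39.42 pos [ 0.4638 -0.113   0.0623] yaw 0.1083 turn 0.0068 tilt [0.006 0.01 ] shift cm [-0.56 -0.39  4.72] grip 0.0929 F [-0.1  0.3  0.2]
```

Emit:
arm_command(moves=[[-0.5, -0.4, 0, 0], [0, 0, 2.2, 0], [0, 0, 2.2, 0], [0, 0, 0, 0]])

```text
time_s: 39.92
position: [0.4651, -0.1195, 0.0226]
tool_rot: [[-0.11, 0.994, 0.013], [0.994, 0.11, 0.007], [0.006, 0.014, -1.0]]
force: [-0.1, -0.3, 0.1]
grip_width: 0.0931
```

```bash
python3 -c "
from h import *
go([.4608,-.1185,.015])
"
```

```text
t 39.92 pos [ 0.4651 -0.1195  0.0226] yaw 0.1099 turn 0.0084 tilt [0.013 0.007] shift cm [ 0.14 -0.42  0.76] grip 0.0931 F [-0.1 -0.3  0.1]
```

Emit:
arm_command(moves=[[0.1, -0.4, 0.7, 0], [0, 0, 0, 0]])

```text
time_s: 40.17
position: [0.4627, -0.1197, 0.018]
tool_rot: [[-0.11, 0.994, 0.017], [0.994, 0.11, 0.006], [0.004, 0.017, -1.0]]
force: [0.4, 0.4, -0.1]
grip_width: 0.093
```

Emit:
arm_command(moves=[[0, 0, 0, 0], [0, 0, 0, 0], [0, 0, 0, 0], [0, 0, 0, 0], [0, 0, 0, 0], [0, 0, 0, 0]], fingers=1)

```text
time_s: 40.92
position: [0.4639, -0.1202, 0.0198]
tool_rot: [[-0.11, 0.994, 0.019], [0.994, 0.11, 0.005], [0.003, 0.02, -1.0]]
force: [-0.2, -0.3, -0.1]
grip_width: 0.0435
```

```bash
python3 -c "
from h import *
go([.613,.0704,.12])
"
```

```text
t 40.92 pos [ 0.4639 -0.1202  0.0198] yaw 0.1101 turn 0.0086 tilt [0.019 0.005] shift cm [17.33 17.11 -9.64] grip 0.0435 F [-0.2 -0.3 -0.1]
```

Emit:
arm_command(moves=[[0, 0, -1.5, 0], [0, 0, -3, 0], [0, 0, -3.5, 0], [0, 0, -3.5, 0], [0, 0, -2.5, 0], [0, 0, 0, 0]])

```text
time_s: 41.68
position: [0.4608, -0.1207, 0.1681]
tool_rot: [[-0.11, 0.994, 0.02], [0.994, 0.11, 0.004], [0.002, 0.021, -1.0]]
force: [0.3, -0.4, -0.7]
grip_width: 0.0436
```

Emit:
arm_command(moves=[[2, 1.5, 0, 0], [2.7, 2.5, 0, 0], [2.7, 2.5, 0, 0], [2.7, 2.5, 0, 0], [2.7, 2.5, 0, 0], [2.5, 2.5, 0, 0], [1.5, 2, 0, 0], [0, 0, 0, 0]])

```text
time_s: 42.68
position: [0.6003, 0.0696, 0.1613]
tool_rot: [[-0.108, 0.994, 0.008], [0.994, 0.108, 0.005], [0.004, 0.009, -1.0]]
force: [-0.7, 0.3, -1.1]
grip_width: 0.0431
```

```bash
python3 -c "
from h import *
o=goff((.4635,-.1198,.0193),(.019,.005),-.1185); print(o)
place(o,3,.03)
"
```

```text
[ 0.00133879 -0.00126707  0.01928322]
contact z 0.0313
t 42.67 pos [0.6003 0.0696 0.1613] yaw 0.1083 turn 0.0068 tilt [0.008 0.005] shift cm [-0.24  1.3  10.02] grip 0.0431 F [-0.7  0.3 -1.1]
```

Emit:
arm_command(moves=[[-0.1, 0.7, 2, 0], [-0.1, 0.5, 3, 0], [0, 0, 3, 0], [0, 0, 1.5, 0], [0, 0, 0, 0]])

```text
time_s: 43.3
position: [0.6095, 0.0657, 0.0566]
tool_rot: [[-0.105, 0.994, 0.002], [0.994, 0.105, 0.003], [0.003, 0.002, -1.0]]
force: [0.4, 0.1, -1.3]
grip_width: 0.0431
```

```bash
python3 -c "
from h import *
o=goff((.4635,-.1198,.0193),(.019,.005),-.1185)
place(o,3,.0)
"
```

```text
contact z 0.0313
t 43.3 pos [0.6095 0.0657 0.0566] yaw 0.1054 turn 0.0039 tilt [0.002 0.003] shift cm [0.29 0.52 2.54] grip 0.0431 F [ 0.4  0.1 -1.3]
```

Emit:
arm_command(moves=[[0.3, 0.5, 0.6, 0], [0, 0, 0.8, 0], [0, 0, 0.5, 0], [0, 0, 0, 0]])

```text
time_s: 43.8
position: [0.6166, 0.0693, 0.0394]
tool_rot: [[-0.105, 0.994, 0.006], [0.994, 0.105, 0.003], [0.003, 0.006, -1.0]]
force: [0.1, 0.5, -1.9]
grip_width: 0.0434
```

```bash
python3 -c "
from h import *
o=goff((.4635,-.1198,.0193),(.019,.005),-.1185)
place(o,3,.0)
"
```

```text
contact z 0.0313
t 43.8 pos [0.6166 0.0693 0.0394] yaw 0.1052 turn 0.0037 tilt [0.006 0.003] shift cm [ 0.   -0.24  0.81] grip 0.0434 F [ 0.1  0.5 -1.9]
```

Emit:
arm_command(moves=[[0, -0.25, 0.4, 0], [0, 0, 0.3, 0], [0, 0, 0.1, 0], [0, 0, 0, 0]])

```text
time_s: 44.3
position: [0.6147, 0.0692, 0.0321]
tool_rot: [[-0.105, 0.994, 0.008], [0.994, 0.105, 0.003], [0.003, 0.008, -1.0]]
force: [-0.1, -0.3, -1.4]
grip_width: 0.0436
```

```bash
python3 -c "
from h import *
o=goff((.4635,-.1198,.0193),(.019,.005),-.1185)
place(o,3,.0)
"
```

```text
contact z 0.0313
t 44.3 pos [0.6147 0.0692 0.0321] yaw 0.1053 turn 0.0038 tilt [0.008 0.003] shift cm [ 0.   -0.05  0.08] grip 0.0436 F [-0.1 -0.3 -1.4]
```

Emit:
arm_command(moves=[[0, 0, 0.15, 0], [0, 0, 0.15, 0]])

```text
time_s: 44.55
position: [0.615, 0.0691, 0.0319]
tool_rot: [[-0.105, 0.994, 0.008], [0.994, 0.105, 0.003], [0.002, 0.008, -1.0]]
force: [-7.1, -0.3, 13.1]
grip_width: 0.0434
```

Contact, so I'll release and lift.

Emit:
arm_command(moves=[[0, 0, 0, 0], [0, 0, 0, 0], [0, 0, 0, 0], [0, 0, 0, 0], [0, 0, 0, 0], [0, 0, 0, 0]], fingers=0)

```text
time_s: 45.3
position: [0.6155, 0.0691, 0.0321]
tool_rot: [[-0.105, 0.994, 0.009], [0.994, 0.105, 0.003], [0.002, 0.009, -1.0]]
force: [-0.3, 0.5, 0.5]
grip_width: 0.0923
```

Emit:
arm_command(moves=[[0, 0, -2, 0], [0, 0, -3.5, 0], [0, 0, -4, 0], [0, 0, -4, 0], [0, 0, -4, 0], [0, 0, -3, 0], [0, 0, 0, 0]])

```text
time_s: 46.18
position: [0.614, 0.0684, 0.2536]
tool_rot: [[-0.105, 0.994, 0.016], [0.994, 0.105, 0.004], [0.002, 0.017, -1.0]]
force: [0.5, 0.1, -0.5]
grip_width: 0.0928
```

```bash
python3 -c "
from h import *
check(15,[(2,.091,.026),(3,.067,.022)])
go([.3947,.2917,.25])
"
```

```text
t 46.27 pos [0.6125 0.0684 0.2495] yaw 0.1054 turn 0.0039 tilt [0.011 0.003] shift cm [ 24.5  -19.31  -0.21] grip 0.0929 F [ 0.2  0.2 -0.8]
```

View pics/k15.png

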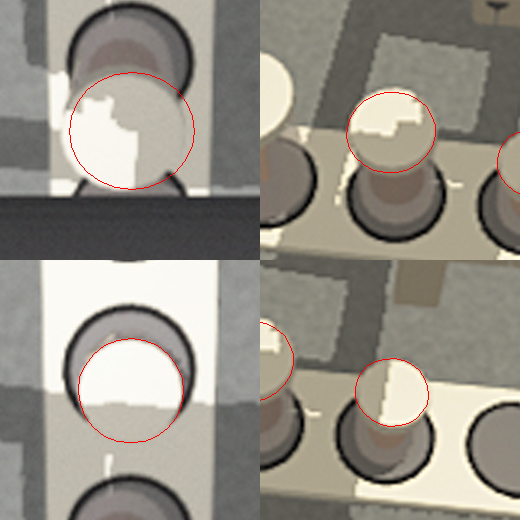

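Emit:
arm_command(moves=[[4.2, -3.3, 0, 0], [4.2, -3.3, 0, 0], [4.2, -3.3, 0, 0], [4.2, -3.3, 0, 0], [4.2, -3.3, 0, 0], [3, -2.3, 0, 0], [0, 0, 0, 0]])

```text
time_s: 47.15
position: [0.3873, 0.2904, 0.2346]
tool_rot: [[-0.103, 0.995, -0.01], [0.995, 0.103, -0.003], [-0.002, -0.01, -1.0]]
force: [0.7, -0.7, 0.0]
grip_width: 0.0929
```

```bash
python3 -c "
from h import *
go([.3950,.2917,.12])
cv2.imwrite('pics/w16.png',cams.capture('wrist')); np.save('w16.npy',np.array(cams.camera_info('wrist')['T']))
f,cx,cy,_=cam('wrist'); C=(f,cx,cy,np.load('w16.npy')); print(proj(C,(.3950,.2917,.045)))
go([.3950,.2917,.12])
S=cam('scene');print('purple',onz(S,384,158,.045),'turq',onz(S,424,219,.045))
"
```

```text
t 47.15 pos [0.3873 0.2904 0.2346] yaw 0.1034 turn 0.0019 tilt [-0.01  -0.003] shift cm [ 0.07  0.9  11.45] grip 0.0929 F [ 0.7 -0.7  0. ]
(np.float64(265.58410512890816), np.float64(166.74189823947432))
t 47.2 pos [0.3881 0.2895 0.2344] yaw 0.1024 turn 0.0009 tilt [-0.01  -0.004] shift cm [ 0.18  0.83 11.43] grip 0.0928 F [ 0.7 -0.4 -0.1]
purple [0.32464698 0.27059809 0.045     ] turq [0.46750692 0.35015873 0.045     ]
```

View pics/w16.png

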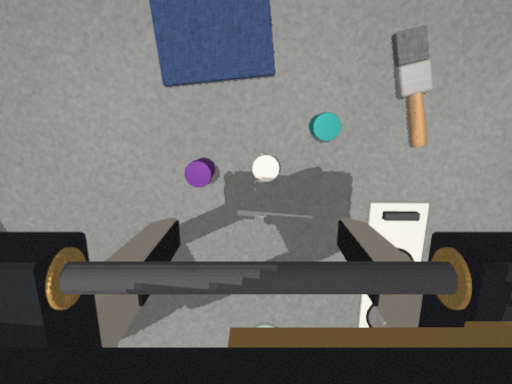

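The purple look-alike stands where a fully open finger would come down. I'll half-close the jaws to about 56 mm before descending.

Emit:
arm_command(moves=[[0.1, 0.7, 2, 0], [0, 0.2, 3, 0], [0, 0, 3, 0], [0, 0, 2, 0], [0, 0, 0, 0]], fingers=0.4)

```text
time_s: 47.82
position: [0.398, 0.2849, 0.1271]
tool_rot: [[-0.097, 0.995, -0.015], [0.995, 0.097, -0.009], [-0.008, -0.016, -1.0]]
force: [-0.0, 0.1, 0.3]
grip_width: 0.0561
```

```bash
python3 -c "
from h import *
go([.3950,.2909,-.004])
"
```

```text
t 47.83 pos [0.398  0.2849 0.1271] yaw 0.0971 turn -0.0044 tilt [-0.015 -0.009] shift cm [ 0.73 -0.04 13.1 ] grip 0.0561 F [-0.   0.1  0.3]
```

Emit:
arm_command(moves=[[0.5, 0, 1.5, 0], [0.2, 0, 2.5, 0], [0, 0, 3, 0], [0, 0, 0.5, 0], [0, 0, 0, 0]])

```text
time_s: 48.45
position: [0.3996, 0.2918, 0.0518]
tool_rot: [[-0.095, 0.995, -0.011], [0.996, 0.094, -0.007], [-0.006, -0.011, -1.0]]
force: [0.8, 0.2, 0.8]
grip_width: 0.0556
```

```bash
python3 -c "
from h import *
go([.3950,.2909,-.004])
"
```

```text
t 48.45 pos [0.3996 0.2918 0.0518] yaw 0.0946 turn -0.0069 tilt [-0.011 -0.007] shift cm [-0.02 -0.4   5.59] grip 0.0556 F [0.8 0.2 0.8]
```

Emit:
arm_command(moves=[[0, -0.4, 0.5, 0], [0, 0, 0.5, 0], [0, 0, 0, 0]])

```text
time_s: 48.82
position: [0.397, 0.2925, 0.044]
tool_rot: [[-0.095, 0.995, -0.007], [0.996, 0.095, -0.005], [-0.004, -0.007, -1.0]]
force: [-0.8, 0.5, -0.2]
grip_width: 0.0557
```

```bash
python3 -c "
from h import *
go([.3950,.2909,-.004])
b=cams.capture('wrist')
cv2.imwrite('pics/w17.png',b)
"
```

```text
t 48.83 pos [0.397  0.2925 0.044 ] yaw 0.0947 turn -0.0068 tilt [-0.007 -0.005] shift cm [-0.12 -0.18  4.8 ] grip 0.0557 F [-0.8  0.5 -0.2]
```

View pics/w17.png

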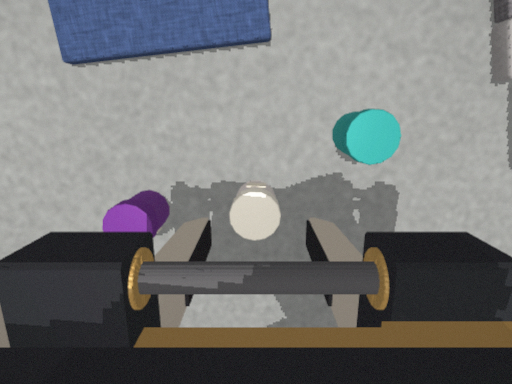

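Emit:
arm_command(moves=[[-0.1, -0.2, 1.5, 0], [0, 0, 1.5, 0], [0, 0, 1, 0], [0, 0, 0, 0]])

```text
time_s: 49.38
position: [0.3942, 0.2907, 0.0007]
tool_rot: [[-0.095, 0.995, -0.008], [0.996, 0.094, -0.005], [-0.004, -0.008, -1.0]]
force: [-0.4, -0.2, -0.0]
grip_width: 0.0555
```

```bash
python3 -c "
from h import *
go([.3950,.2909,-.004])
"
```

```text
t 49.38 pos [0.3942 0.2907 0.0007] yaw 0.0946 turn -0.0069 tilt [-0.008 -0.005] shift cm [0.01 0.08 0.47] grip 0.0555 F [-0.4 -0.2 -0. ]
```

Emit:
arm_command(moves=[[0, 0.1, 0.5, 0], [0, 0, 0.1, 0]])

```text
time_s: 49.62
position: [0.3955, 0.2909, -0.0055]
tool_rot: [[-0.094, 0.995, -0.007], [0.996, 0.094, -0.005], [-0.004, -0.008, -1.0]]
force: [-0.3, -0.3, -0.6]
grip_width: 0.0555
```

Emit:
arm_command(moves=[[0, 0, 0, 0], [0, 0, 0, 0], [0, 0, 0, 0], [0, 0, 0, 0]], fingers=1)

```text
time_s: 50.12
position: [0.3962, 0.2913, -0.0046]
tool_rot: [[-0.094, 0.996, -0.006], [0.996, 0.094, -0.004], [-0.004, -0.006, -1.0]]
force: [-0.5, -0.1, -0.5]
grip_width: 0.0356
```

```bash
python3 -c "
from h import *
go([.6045,.155,.15])
"
```

```text
t 50.12 pos [ 0.3962  0.2913 -0.0046] yaw 0.0946 turn -0.0069 tilt [-0.006 -0.004] shift cm [-15.6   19.35 -15.53] grip 0.0356 F [-0.5 -0.1 -0.5]
```

Emit:
arm_command(moves=[[0, 0, -1.5, 0], [0, 0, -3, 0], [0, 0, -3.5, 0], [0, 0, -3, 0], [0, 0, 0, 0]])

```text
time_s: 50.75
position: [0.3972, 0.2921, 0.1127]
tool_rot: [[-0.095, 0.996, -0.004], [0.996, 0.095, -0.003], [-0.003, -0.005, -1.0]]
force: [0.7, -0.2, -1.9]
grip_width: 0.0359
```

Emit:
arm_command(moves=[[-1.5, 1.5, 0, 0], [-2.3, 2.8, 0, 0], [-2.3, 2.8, 0, 0], [-2.3, 2.8, 0, 0], [-2.3, 2.8, 0, 0], [-2, 2.5, 0, 0], [-1.5, 2, 0, 0], [0, 0, 0, 0]])

```text
time_s: 51.75
position: [0.583, 0.1623, 0.105]
tool_rot: [[-0.096, 0.995, -0.013], [0.995, 0.096, -0.005], [-0.003, -0.013, -1.0]]
force: [-0.3, -0.3, -0.3]
grip_width: 0.0353
```

```bash
python3 -c "
from h import *
o=goff((.3960,.2912,-.0050),(-.006,-.004),.2911); print(o)
place(o,4,.03)
"
```

```text
[-0.00014724  0.00026134 -0.0050013 ]
contact z 0.007
t 51.75 pos [0.583  0.1623 0.105 ] yaw 0.0963 turn -0.0052 tilt [-0.013 -0.005] shift cm [-0.89  2.13  6.78] grip 0.0353 F [-0.3 -0.3 -0.3]
```

Emit:
arm_command(moves=[[-0.5, 1.1, 1.5, 0], [-0.4, 1, 2, 0], [0, 0, 2.5, 0], [0, 0, 0.5, 0], [0, 0, 0, 0]])

```text
time_s: 52.38
position: [0.5998, 0.1571, 0.0358]
tool_rot: [[-0.098, 0.995, -0.018], [0.995, 0.098, -0.004], [-0.003, -0.018, -1.0]]
force: [-0.2, -1.2, -0.8]
grip_width: 0.0353
```

```bash
python3 -c "
from h import *
o=goff((.3960,.2912,-.0050),(-.006,-.004),.2911)
place(o,4,.0)
"
```

```text
contact z 0.007
t 52.38 pos [0.5998 0.1571 0.0358] yaw 0.0979 turn -0.0036 tilt [-0.018 -0.004] shift cm [-0.23  0.47  2.88] grip 0.0353 F [-0.2 -1.2 -0.8]
```

Emit:
arm_command(moves=[[-0.2, 0.5, 0.8, 0], [0, 0, 0.9, 0], [0, 0, 0.4, 0], [0, 0, 0, 0]])

```text
time_s: 52.88
position: [0.6061, 0.1561, 0.0157]
tool_rot: [[-0.098, 0.995, -0.015], [0.995, 0.098, -0.004], [-0.002, -0.015, -1.0]]
force: [0.5, -0.2, -0.4]
grip_width: 0.0357
```

```bash
python3 -c "
from h import *
o=goff((.3960,.2912,-.0050),(-.006,-.004),.2911)
place(o,4,.0)
"
```

```text
contact z 0.007
t 52.88 pos [0.6061 0.1561 0.0157] yaw 0.0983 turn -0.0032 tilt [-0.015 -0.004] shift cm [-0.07 -0.19  0.88] grip 0.0357 F [ 0.5 -0.2 -0.4]
```

Emit:
arm_command(moves=[[-0.1, -0.2, 0.3, 0], [0, 0, 0.3, 0], [0, 0, 0.2, 0], [0, 0, 0, 0]])

```text
time_s: 53.38
position: [0.6043, 0.1548, 0.0078]
tool_rot: [[-0.098, 0.995, -0.014], [0.995, 0.098, -0.004], [-0.002, -0.014, -1.0]]
force: [-0.4, 0.2, -1.1]
grip_width: 0.0354
```

```bash
python3 -c "
from h import *
o=goff((.3960,.2912,-.0050),(-.006,-.004),.2911)
place(o,4,.0)
"
```

```text
contact z 0.007
t 53.38 pos [0.6043 0.1548 0.0078] yaw 0.0982 turn -0.0033 tilt [-0.014 -0.004] shift cm [ 0.04 -0.01  0.08] grip 0.0354 F [-0.4  0.2 -1.1]
```

Emit:
arm_command(moves=[[0, 0, 0.15, 0]])

```text
time_s: 53.5
position: [0.6046, 0.1549, 0.0071]
tool_rot: [[-0.098, 0.995, -0.013], [0.995, 0.098, -0.003], [-0.002, -0.014, -1.0]]
force: [-5.1, -1.6, 13.9]
grip_width: 0.0352
```

```bash
python3 -c "
from h import *
go([.6045,.155,.007])"
```

```text
t 53.5 pos [0.6046 0.1549 0.0071] yaw 0.0982 turn -0.0033 tilt [-0.013 -0.003] shift cm [ 0.01 -0.01  0.01] grip 0.0352 F [-5.1 -1.6 13.9]
```

Emit:
arm_command(moves=[[0, 0, 0, 0], [0, 0, 0, 0], [0, 0, 0, 0], [0, 0, 0, 0], [0, 0, 0, 0], [0, 0, 0, 0]], fingers=0)

```text
time_s: 54.25
position: [0.605, 0.155, 0.0074]
tool_rot: [[-0.098, 0.995, -0.013], [0.995, 0.098, -0.003], [-0.002, -0.013, -1.0]]
force: [0.2, -0.8, 0.3]
grip_width: 0.0901
```

Emit:
arm_command(moves=[[0, 0, -2, 0], [0, 0, -3.5, 0], [0, 0, -4, 0], [0, 0, -4, 0], [0, 0, -4, 0], [0, 0, -4, 0], [0, 0, -3, 0], [0, 0, 0, 0]])

```text
time_s: 55.25
position: [0.6085, 0.1559, 0.2723]
tool_rot: [[-0.098, 0.995, -0.004], [0.995, 0.098, -0.002], [-0.001, -0.004, -1.0]]
force: [0.2, -0.2, -1.1]
grip_width: 0.093
```

```bash
python3 -c "
from h import *
check(18,[(3,.067,.022),(4,.045,.018)])
go([.40,-.02,.3])
"
```

```text
t 55.35 pos [0.6071 0.1557 0.2683] yaw 0.0984 turn -0.0031 tilt [-0.009 -0.003] shift cm [-15.45 -22.37  -2.94] grip 0.0928 F [-0.1  0.2 -1.6]
```

View pics/k18.png

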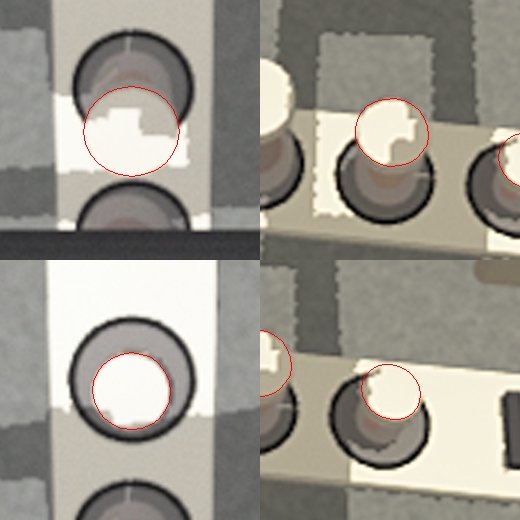

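View pics/s18.png

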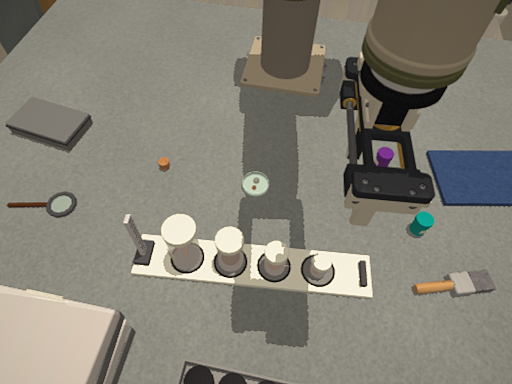

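All four are on their marks in descending order from the post, and the dish is still at (255,183). I'll retreat so the rail is out of shadow and do a final measurement.

Emit:
arm_command(moves=[[3, -3, -1, 0], [3, -3, -1, 0], [3, -3, -1, 0], [3, -3, 0, 0], [3, -3, 0, 0], [0, 0, 0, 0]])

```text
time_s: 56.1
position: [0.4337, 0.2916, 0.2885]
tool_rot: [[-0.096, 0.995, -0.027], [0.995, 0.096, -0.009], [-0.006, -0.028, -1.0]]
force: [1.5, -1.5, 0.7]
grip_width: 0.0932
```

```bash
python3 - <<'E'
from m import *
I={n:cams.capture(n) for n in('scene','side')}
for n in I: cv2.imwrite(f'pics/f_{n}.png',I[n])
C={n:cam(n) for n in I}
for m,h,nm,ta in((1,.116,'tallest',150),(2,.091,'large',150),(3,.067,'medium',150),(4,.045,'small',150)):
    out=[]
    for n in C:
        u,v=proj(C[n],(*MK[m],.012+h)); r=20 if n=='scene' else 16
        g=I[n].min(2); 
        out.append(np.round((u,v),1).tolist())
        if n=='scene':
            for th in (160,172): 
                B=blobs(I[n],th,(int(u)-r,int(v)-r,int(u)+r,int(v)+r),60)
                for b in B: out.append((b,np.round(onz(C[n],*b[:2],.012+h)[:2]-MK[m],4).tolist()))
    print(nm,out)
a=cv2.resize(I['side'][80:270,170:310],None,fx=3,fy=3); b=cv2.resize(I['scene'][200:300,125:375],None,fx=3,fy=3)
cv2.imwrite('pics/fa.png',a); cv2.imwrite('pics/fb.png',b)
go([.4,0,.3])
E
```

```text
tallest [[178.5, 229.4], ((175.35, 231.51, 30.8, 43.5, 893), [0.005, -0.004]), ((161.64, 245.82, 9.3, 22.0, 83), [0.0352, -0.0181]), ((177.97, 228.61, 29.5, 34.4, 781), [-0.0012, -0.0013]), [211.0, 135.4]]
large [[228.4, 240.6], ((223.32, 243.31, 28.4, 43.8, 712), [0.007, -0.0075]), ((223.19, 243.44, 28.2, 43.5, 684), [0.0073, -0.0076]), [210.2, 159.5]]
medium [[276.0, 251.0], ((273.32, 257.89, 35.1, 52.6, 637), [0.0142, -0.0025]), ((273.35, 258.01, 34.9, 52.4, 612), [0.0144, -0.0024]), [209.2, 186.6]]
small [[321.4, 260.5], ((337.76, 273.01, 9.8, 18.6, 75), [0.018, 0.0311]), ((313.87, 258.88, 19.4, 36.8, 359), [-0.0004, -0.0139]), ((337.91, 273.15, 10.4, 16.7, 71), [0.0182, 0.0314]), ((313.77, 258.77, 19.0, 36.7, 342), [-0.0006, -0.0141]), [207.9, 216.7]]
t 56.2 pos [0.4355 0.29   0.2883] yaw 0.0941 turn -0.0074 tilt [-0.027 -0.01 ] shift cm [-28.54  -6.29  -0.79] grip 0.0928 F [ 0.8  0.3 -0. ]
```

View pics/fa.png

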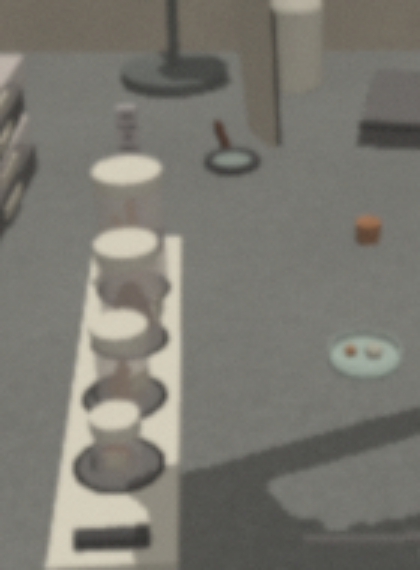

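View pics/fb.png

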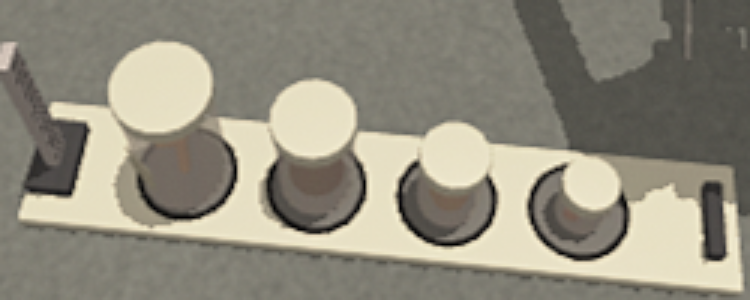

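```bash
python3 - <<'E'
from h import *
C={n:cam(n) for n in('scene','side')}
I={n:cv2.imread(f'pics/f_{n}.png') for n in C}
tm={1:(.631,-.099,.010),2:(.6224,-.0142,.0102),3:(.6136,.0705,.0101),4:(.6051,.1553,.0102)}
for m,a,b in((1,(178.5,229.0),(212.0,135.8)),(2,(229.2,239.9),(211.5,160.7)),(3,(276.4,251.8),(209.3,187.7)),(4,(321.8,261.0),(207.7,218))):
    P,e=tri(ray(C['scene'],*a),ray(C['side'],*b)); d=P-np.array(tm[m]); print(m,np.round(P,4),round(e,4),'rel mark mm',np.round(d*1000,1))
t=[]
for n,(x0,y0,x1,y1) in (('side',(190,125,235,175)),('scene',(155,212,245,262))):
    t.append(cv2.resize(I[n][y0:y1,x0:x1],None,fx=5.5,fy=8,interpolation=cv2.INTER_CUBIC))
cv2.imwrite('pics/fz.png',np.hstack(t))
E
```

```text
1 [ 0.6284 -0.1     0.1263] 0.0009 rel mark mm [ -2.6  -1.  116.3]
2 [ 0.6187 -0.0138  0.1001] 0.0002 rel mark mm [-3.7  0.4 89.9]
3 [0.613  0.0713 0.0764] 0.0004 rel mark mm [-0.6  0.8 66.3]
4 [0.6047 0.1562 0.0548] 0.0008 rel mark mm [-0.4  0.9 44.6]
```

View pics/fz.png

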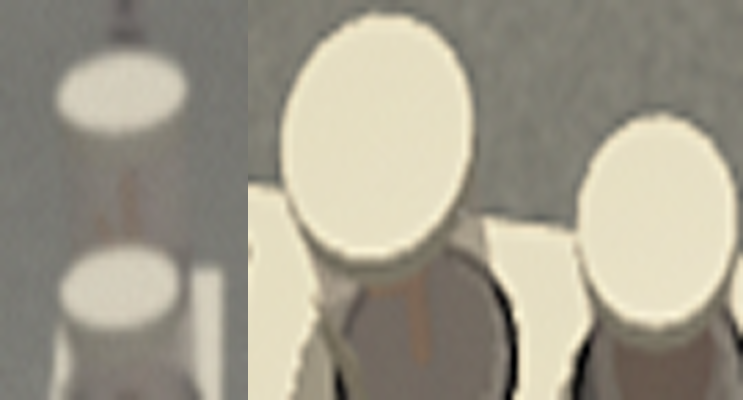

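```bash
python3 -c "
from workcell import bot
print(bot.close_job())"
```

```text
the job is handed in; nothing more can be done
None
```

The four jars stand upright on the rail in order of height: tallest on mark1 next to the post, then large, medium and small on mark4. I handed the job in at about 56 s of the 109 s allowed. The dish and the purple and turquoise look-alikes were left where they were, and the arm was clear of everything.

**Centring, final two-camera check (lid centre against mark centre):**

| Jar | Mark | Distance from centre |
|---|---|---|
| tallest | mark1 | about 2.8 mm |
| large | mark2 | about 3.7 mm |
| medium | mark3 | about 1.0 mm |
| small | mark4 | about 1.0 mm |

Lid heights above the marks came out at 116, 90, 66 and 45 mm, against 116, 91, 67 and 45 mm in the text.

**What went wrong or disagreed:**
- **First grasp missed:** the jaws closed in the air just above the tallest jar's lid. The pictures showed the real fingertips about 27 mm above the reported tool point, so I allowed for that from then on. The jar had not moved.
- **Tool tilt:** the tool's tilt drifted by up to about 0.05 rad during moves. I reduced it to about 0.04 rad before gripping the large jar, so that jar was gripped slightly tilted.
- **Cameras disagree on two jars:** the side and wrist views put the tallest and large jars 2–4 mm toward the robot. The scene camera alone put the tallest dead centre and the large within about 2 mm. I left them as they were, because re-gripping seemed riskier than an error of that size.

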